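# Load and lock a label roll feeder at a blood bank desk

### The job

Load the label feeder: put every label roll on the desk onto a spindle of its own, fully down, then take the crank by its loose sleeve and, holding the sleeve, wind it clockwise to its stop so that the keeper closes over the rolls. Then seat the flat screwdriver in the slot of each of the two lock screws (turning it lightly until the blade drops in) and turn each clockwise to its stop, and put the screwdriver back upright in its stand. Leave everything else on the desk where it is.

Things in the scene. Friction and masses are not known exactly. Their poses are not given: they have to be found in the camera images.
- feeder: label roll feeder, fixed: 12 mm aluminium plate, three spindles along its front, a grey rail 66 mm high along its back with two slotted lock screws on top, a gearbox 66 mm high with a hand crank at its right end. Origin at desk height, x to the back, y to the left. In this frame (x, y mm): spindles -45 and -30, 65, 160; screw_a 75, 130; screw_b 75, 0; crank axis 30, -155; plate -85..100, -75..205
- spindle0 (a point): right spindle of the feeder: steel post 18 mm in diameter, 40 mm tall, top edge chamfered. The point is on its axis at its foot, on the plate's upper face (12 mm above the desk); axes as the feeder. The nearest tall thing behind it is the keeper's cross bar, 90 mm away in the feeder's +x, 76 mm high
- spindle1 (a point): middle spindle of the feeder: steel post 18 mm in diameter, 40 mm tall, top edge chamfered. The point is on its axis at its foot, on the plate's upper face (12 mm above the desk); axes as the feeder. The nearest tall thing behind it is the keeper's cross bar, 90 mm away in the feeder's +x, 76 mm high
- spindle2 (a point): left spindle of the feeder: steel post 18 mm in diameter, 40 mm tall, top edge chamfered. The point is on its axis at its foot, on the plate's upper face (12 mm above the desk); axes as the feeder. The nearest tall thing behind it is the keeper's cross bar, 90 mm away in the feeder's +x, 76 mm high
- roll_a: roll of blank labels (may be absent), upright paper cylinder 54 mm in diameter, 46 mm high, with a 26 mm bore right through; 90 g or so. Origin at the centre of its underside, z along its axis (up). Any roll fits any spindle
- roll_b: roll of blank labels (may be absent), upright paper cylinder 54 mm in diameter, 46 mm high, with a 26 mm bore right through; 90 g or so. Origin at the centre of its underside, z along its axis (up). Any roll fits any spindle
- roll_c: roll of blank labels (may be absent), upright paper cylinder 54 mm in diameter, 46 mm high, with a 26 mm bore right through; 90 g or so. Origin at the centre of its underside, z along its axis (up). Any roll fits any spindle
- crank (a joint): angle of the feeder's hand crank, rad, growing clockwise seen from above: 0 keeper open, 9.42 (one and a half turns) stop, keeper home. Geared to the keeper: 5.04 mm per rad. It stays where it is left; needs 2 to 3 N at the sleeve. At 0 the crank arm points to the feeder's -x
- crank_axis (a point): point on the crank's upright axis, on top of the gearbox (66 mm above the desk), fixed; axes as the feeder
- sleeve: loose grip sleeve of the crank; origin on its axis, 20 mm below its top: upright black cylinder 24 mm in diameter, 50 mm tall (91 to 141 mm above the desk, origin at 121 mm), 50 mm from the crank axis. It spins freely on its pin, so its x, y axes mean nothing. The flat crank arm below it has its top at 88 mm
- keeper (a joint): travel of the keeper, m: a steel cross bar along the rail with three flat fingers (12 mm wide, underside 66 mm above the desk, 8 mm above a loaded roll) that slide over the loaded rolls, towards the feeder's -y, when the crank is turned. 0: fingers midway between spindles, rolls can be loaded; 0.0475: home, each finger straight over a spindle
- screw_a (a joint): angle of lock screw a (the left one), rad, growing clockwise seen from above: about 0.1 to 0.5 at the start (loose), 1.6 at its stop (locked). It stays where it is left; turning takes about 0.07 N m
- screw_b (a joint): angle of lock screw b (the right one), rad, growing clockwise seen from above: about 0.1 to 0.5 at the start (loose), 1.6 at its stop (locked). It stays where it is left; turning takes about 0.07 N m
- slot_a (a point): centre of the floor of the slot in lock screw a, 70.5 mm above the desk, turning with the screw. The slot runs along this point's own x axis across the 17 mm brass head: 5.5 mm wide, 6 mm deep, the head's top face 76.5 mm above the desk. It lies sunk in a collar of 18 mm bore, rim 82 mm above the desk
- slot_b (a point): centre of the floor of the slot in lock screw b, 70.5 mm above the desk, turning with the screw. The slot runs along this point's own x axis across the 17 mm brass head: 5.5 mm wide, 6 mm deep, the head's top face 76.5 mm above the desk. It lies sunk in a collar of 18 mm bore, rim 82 mm above the desk
- driver: flat screwdriver, 127 mm long, 90 g, upright in its stand, blade down. Origin: middle of the blade's bottom edge; z up the shaft to the handle. Blade 14 mm wide along its x, 2.5 mm thick along its y, 14 mm high; 7 mm round shank to 55 mm; guard disc 30 mm wide from 55 to 61 mm; wooden handle of square section 24 x 24 mm (faces square to its x and y) from 61 to 125 mm
- stand: screwdriver stand, fixed to the desk: grey block 56 x 56 mm, 60 mm high, with an upright round hole 21 mm wide and 56 mm deep, chamfered mouth. Origin at the centre of its underside. The driver hangs in it by its guard disc on the block's top, its origin then 5 mm above the desk
- pot: bystander: small closed jar 50 mm wide, 70 mm high, often standing among the rolls; origin at the centre of its underside
- spray: bystander: white bottle 60 mm wide, 150 mm high; origin at the centre of its underside
- scanner: bystander: black hand-held barcode scanner lying on the desk, about 165 mm long, 33 mm high; origin under its middle
- mouse: bystander: black computer mouse 100 x 58 x 32 mm; origin under its middle
- marker: bystander: marker pen 120 mm long, 15 mm thick, lying; origin under its middle
- vials: bystander: white rack of capped vials, 70 x 160 mm, 84 mm high; origin under its middle
- cup: bystander: white cup 76 mm wide, 90 mm high; origin under its middle
There are look-alikes about, which are no part of the job. Leave any green look-alike of the roll_b alone.

How it is judged:
On the way, in this order (a step that is already met when the one before it is completed fails the run):
1. every label roll sits fully down on a spindle (((horizontal distance between roll_a and spindle0 below 0.008 m and z of roll_a in the frame of spindle0 below 0.006 m and angle between roll_a's own z axis and vertical below 0.1 rad) or (horizontal distance between roll_a and spindle1 below 0.008 m and z of roll_a in the frame of spindle1 below 0.006 m and angle between roll_a's own z axis and vertical below 0.1 rad) or (horizontal distance between roll_a and spindle2 below 0.008 m and z of roll_a in the frame of spindle2 below 0.006 m and angle between roll_a's own z axis and vertical below 0.1 rad)) and ((horizontal distance between roll_b and spindle0 below 0.008 m and z of roll_b in the frame of spindle0 below 0.006 m and angle between roll_b's own z axis and vertical below 0.1 rad) or (horizontal distance between roll_b and spindle1 below 0.008 m and z of roll_b in the frame of spindle1 below 0.006 m and angle between roll_b's own z axis and vertical below 0.1 rad) or (horizontal distance between roll_b and spindle2 below 0.008 m and z of roll_b in the frame of spindle2 below 0.006 m and angle between roll_b's own z axis and vertical below 0.1 rad)) and ((horizontal distance between roll_c and spindle0 below 0.008 m and z of roll_c in the frame of spindle0 below 0.006 m and angle between roll_c's own z axis and vertical below 0.1 rad) or (horizontal distance between roll_c and spindle1 below 0.008 m and z of roll_c in the frame of spindle1 below 0.006 m and angle between roll_c's own z axis and vertical below 0.1 rad) or (horizontal distance between roll_c and spindle2 below 0.008 m and z of roll_c in the frame of spindle2 below 0.006 m and angle between roll_c's own z axis and vertical below 0.1 rad))), for 0.2 s.
2. the keeper is wound home with the sleeve in the gripper (value of joint keeper above 0.044 m and distance between the grasp point and sleeve below 0.035 m and contact force between sleeve and the fingers above 0.5 N), for 0.1 s.
3. both lock screws are turned to their stops, the driver's blade in the slot (value of joint each of screw_a, screw_b above 1.4 rad and ((horizontal distance between driver and slot_a below 0.006 m and z of driver in the frame of slot_a below 0.0045 m) or (horizontal distance between driver and slot_b below 0.006 m and z of driver in the frame of slot_b below 0.0045 m))), for 0.1 s.
At the end, for the whole second after the job is handed in: every roll that is present stands on a spindle (axis within 8 mm, underside within 6 mm of the plate, upright), the keeper is within 3.5 mm of home, both lock screws are past 1.4 rad, and the driver is back at rest upright in its stand (within 10 mm, down to within 7 mm of its hanging height) (all of step 1 and value of joint keeper above 0.044 m and value of joint each of screw_a, screw_b above 1.4 rad and horizontal distance between driver and stand below 0.01 m and z of driver in the frame of stand below 0.012 m and angle between driver's own z axis and vertical below 0.12 rad and linear speed of driver below 0.02 m/s); the robot touches nothing.
It fails at once if a lock screw is tightened before the keeper is home (value of joint any of screw_a, screw_b above 1.2 rad and value of joint keeper below 0.042 m).
It fails at once if a bystander is moved more than 3 cm (distance of any of pot, spray, scanner, mouse, marker, vials, cup from where it was at the start of the episode above 0.03 m).
Of roll_a, roll_b, roll_c only 1 to 3 are there at a start; the rules pass over those that are not, and their reading is None.
At some moment in a run one of roll_a, roll_b, roll_c may be knocked a few centimetres aside while the robot is not near it.
It also fails if it takes over 210 s, if anything falls off the work surface, if the arm or the gripper's body presses on something with over 40 N, if the wrist force passes 120 N, or if a joint passes its speed limit or range.

### The arm

A 6-joint arm with a two-finger parallel gripper is mounted at the origin on the work surface. World frame = base frame: x ahead of the robot, y to its left, z up, the work surface at z = 0. Lengths are in m, angles in rad, forces in N, time in s.
With the tool pointing down it reaches from about 0.25 to 0.775 m from the base axis. Payload 4 kg.
Tool frame: the origin (TCP) lies at the very end of the fingers, on their centre line; the grasp point (between the pads) lies 19 mm behind it; z points along the fingers, y is the direction in which the jaws open and shut (so a half turn about z gives the same grasp; the last joint's range is limited). The gripper opens to 94 mm and grips with 3 to 60 N. Pads are 16 mm wide; open, the fingers measure 119 mm over their backs; the gripper's body (75 mm by 177 mm) begins 78 mm behind the grasp point.
Start: joints at [-1.263, 0.087, 1.371, -0, 1.684, -0.103], TCP at [0.22, -0.504, 0.179] pointing down, gripper open.
Joint ranges: [-3.1, 3.1], [-0.76, 2.03], [0.27, 2.55], [-1.08, 4.22], [0.17, 2.65], [-2.57, 2.57]. Speed limits (rad/s): [2.79, 2.79, 3.14, 3.14, 3.14, 3.14].

### API

Orientations are given as [roll, pitch, yaw] about the fixed x, y, z axes, in that order (R = Rz(yaw) Ry(pitch) Rx(roll)).
In Python, from bench import robot, snapshot, models gives the robot as it stands.
- The arm moves only by the tool arm_command, never from a script. Its argument "commands" is text: rows parted by semicolons, each of 7 numbers parted by spaces: the shift along the tool's x, y, z in mm, then the turn, a rotation vector about the tool's x, y, z in degrees, then the opening, from 0 (shut) to 1 (fully open). In form: tx ty tz rx ry rz hand; .... A call has 1 to 12 rows; each row shifts and turns the pose as measured when the row begins, along the tool's axes as they then stand; what a row does not reach is not made up. A row lasts 1/8 s, in which the tool goes at most 62.5 mm and 10.7 degrees, less where a joint would pass 70% of its speed; a pose out of reach is approached as far as the arm can. A call is refused whole if a number of a shift passes 62.5 or a number of a turn 10.7, either way. A call with a gripper value outside its range is refused whole. The fingers move at their own pace and stop on an object; the grip force is fixed at half the most. Time passes only in rows, so rows that do not move let the fingers close. It gives the time, the measured TCP pose, the force and the opening at its end, in the units of the state.
- robot.get_obs(): the state, without advancing time (a new reading comes with each control period).
- snapshot(name): name is "scene" or "top" or "wrist"; returns a dict with "img" (480x640x3 uint8, blue, green, red), "camera_matrix" (3x3 intrinsics, pixels), "origin" and "rotation" of the camera in the world. Camera axes: x right, y down, z forward; pixel columns grow to the right and rows downward; lengths in m; the calibration is good to about 2 mm. The wrist camera is an equidistant fisheye: a pixel r from the principal point sees the ray r / f radians off the axis. A picture is of the moment at which its call begins. There is no depth.
- robot.close_job(): hands the job in, once; it reports no verdict.
Trained networks look in a picture, given as the dict that the camera call returned (one of the last four; its "shot" number tells which), for a name from the list of things; names that differ only in an ending like _2 or _b are one class to them, and where a whole thing is asked for, a point or a joint stands for the part that bears it (a point fixed in the world has none). Each returns a list of dicts, best first, with "conf" (0 to 1); they miss things now and then, are a little off and sometimes report something else, mostly with a low value. They report only what shows in the picture. A call takes as long as a camera call. They do not tell look-alikes from the thing itself.
- models.spot_in(query, picture): "bbox" ([left, top, width, height] as shares, 0 to 1, of the picture: columns of its width, rows of its height, round what is visible of it).
- models.tip_of(query, picture): "centre" ([column, row] as shares, 0 to 1, of the picture: columns of its width, rows of its height: a listed point, or the origin of a listed thing).
The state is a dict: "time": time; "joint_positions": joint angles; "qvel": joint speeds; "joint_torque": joint torques, N m; "tool_pos": TCP position; "ee_rot": TCP orientation; "wrist_force": force on the tool from outside, world axes, zero at the start; "wrist_torque": the same for the moment, N m; "width": finger opening in m.
Only numpy, scipy, OpenCV 4.12 (cv2) and the standard library are available. Lean on these libraries where they do the work, as an engineer would, in place of code of your own. Each camera call takes 0.05 s, during which the arm holds its last target. There are 200 camera calls.

## Working session

There is one attempt and no reset: what is moved stays moved. The work goes in short steps, Python scripts to look and compute and a tool call to move; the robot and the scene stay as the last step left them, time stands still between calls to the robot, and variables do not carry over. Pictures are saved under pics/ and viewed, about 12 in all and at most 16, crops included, and the job is handed in when it is done.

Besides the shell and the picture viewer there is one more tool, called after "Request:" as name(argument=value, ...) on one line, values as JSON. arm_command: Moves the arm, as the interface text tells. Its arguments: {"type":"object","properties":{"commands":{"type":"string"}},"required":["commands"]}

```bash
mkdir -p pics; cat > h.py <<'E'
import numpy as np, cv2
from scipy.spatial.transform import Rotation as R
from bench import robot, snapshot, models
def ray(s,px):
    K=np.array(s["camera_matrix"]);x=(px[0]-K[0,2])/K[0,0];y=(px[1]-K[1,2])/K[1,1]
    if s.get("fish"):
        r=np.hypot(x,y);d=np.array([x/r*np.sin(r),y/r*np.sin(r),np.cos(r)]) if r>1e-9 else np.array([0,0,1.])
    else: d=np.array([x,y,1.])
    return np.array(s["rotation"])@d
def hit(s,px,z):
    d=ray(s,px);o=np.array(s["origin"]);return o+d*(z-o[2])/d[2]
def proj(s,P):
    K=np.array(s["camera_matrix"]);c=np.array(s["rotation"]).T@(np.array(P)-s["origin"])
    if s.get("fish"):
        t=np.arctan2(np.hypot(c[0],c[1]),c[2]);n=np.hypot(c[0],c[1])+1e-12;x,y=c[0]/n*t,c[1]/n*t
    else: x,y=c[0]/c[2],c[1]/c[2]
    return np.array([K[0,0]*x+K[0,2],K[1,1]*y+K[1,2]])
def snap(n):
    s=snapshot(n);s["fish"]=(n=="wrist");return s
def tips(s,q,z,cmin=.2):
    out=[]
    for d in models.tip_of(q,s):
        if d["conf"]<cmin: continue
        px=np.array(d["centre"])*[640,480];out.append((round(d["conf"],2),px.round(1).tolist(),hit(s,px,z).round(4).tolist()))
    return out
def st():
    o=robot.get_obs();print("t",round(o["time"],2),"tcp",np.round(o["tool_pos"],4),"rpy",np.round(o["ee_rot"],3),"F",np.round(o["wrist_force"],1),"w",round(o["width"],4),"q",np.round(o["joint_positions"],2))
E
cat > a.py <<'E'
from h import *
st()
for n in ["top","scene"]:
    s=snap(n);cv2.imwrite(f"pics/{n}0.png",s["img"]);print(n,np.round(s["origin"],3))
    for q,z in [("roll_a",0),("spindle0",.012),("spindle1",.012),("spindle2",.012),("crank_axis",.066),("sleeve",.121),("slot_a",.0705),("slot_b",.0705),("driver",.005),("stand",0),("pot",0),("feeder",0)]:
        print(q,tips(s,q,z))
E
python3 a.py
```

```text
t 0.0 tcp [ 0.2194 -0.5037  0.1777] rpy [-3.139 -0.     0.411] F [-0.4 -0.6  0.1] w 0.0942 q [-1.26  0.09  1.37 -0.    1.68 -0.1 ]
top [0.304 0.018 1.407]Traceback (most recent call last):
  File "a.py", line 6, in <module>
    print(q,tips(s,q,z))
            ~~~~^^^^^^^
  File "h.py", line 24, in tips
    px=np.array(d["centre"])*[640,480];out.append((round(d["conf"],2),px.round(1).tolist(),hit(s,px,z).round(4).tolist()))
                                                                                           ~~~^^^^^^^^
  File "h.py", line 11, in hit
    d=ray(s,px);o=np.array(s["origin"]);return o+d*(z-o[2])/d[2]
                                                            ~^^^
IndexError: invalid index to scalar variable.
```

```bash
python3 - <<'E'
from h import *
s=snap("top");print(s["rotation"],s["camera_matrix"],s["shot"],s.keys())
E
sed -i 's/s=snapshot(n);/s=snapshot(n);r=np.array(s["rotation"]);s["rotation"]=r if r.shape==(3,3) else (R.from_euler("xyz",r).as_matrix() if r.size==3 else R.from_quat(r).as_matrix());/' h.py; python3 a.py
```

```text
[-2.94540349e+00  1.04360421e-03 -1.55156163e+00] [[555.37782963   0.         325.52518176]
 [  0.         555.37782963 239.71426424]
 [  0.           0.           1.        ]] 2 dict_keys(['img', 'camera_matrix', 'origin', 'rotation', 'shot', 'fish'])
t 0.15 tcp [ 0.2195 -0.5038  0.178 ] rpy [-3.14  -0.     0.411] F [-0.9  0.4  0. ] w 0.0941 q [-1.26  0.09  1.37  0.    1.68 -0.1 ]
top [0.304 0.018 1.407]
roll_a [(0.67, [249.9, 313.5], [0.3909, 0.2116, 0.0]), (0.65, [285.3, 343.1], [0.3194, 0.1201, 0.0]), (0.57, [489.8, 325.3], [0.373, -0.3905, 0.0])]
spindle0 [(0.81, [283.8, 267.1], [0.5085, 0.1295, 0.012]), (0.67, [324.3, 266.3], [0.5125, 0.0268, 0.012]), (0.61, [363.7, 267.5], [0.5114, -0.0732, 0.012])]
spindle1 [(0.81, [283.8, 267.1], [0.5085, 0.1295, 0.012]), (0.67, [324.3, 266.3], [0.5125, 0.0268, 0.012]), (0.61, [363.7, 267.5], [0.5114, -0.0732, 0.012])]
spindle2 [(0.81, [283.8, 267.1], [0.5085, 0.1295, 0.012]), (0.67, [324.3, 266.3], [0.5125, 0.0268, 0.012]), (0.61, [363.7, 267.5], [0.5114, -0.0732, 0.012])]
crank_axis [(0.76, [411.8, 228.7], [0.6023, -0.1878, 0.066])]
sleeve
[... 1037 characters left out ...]
.1, 232.5], [0.5115, 0.1095, 0.012])]
spindle2 [(0.82, [309.9, 247.0], [0.5168, 0.0192, 0.012]), (0.67, [276.7, 259.5], [0.5119, -0.0668, 0.012]), (0.59, [340.1, 232.5], [0.5115, 0.1095, 0.012])]
crank_axis [(0.68, [241.7, 286.4], [0.5993, -0.1927, 0.066])]
sleeve [(0.57, [242.4, 247.5], [0.556, -0.1633, 0.121]), (0.24, [245.4, 236.7], [0.5284, -0.1426, 0.121])]
slot_a [(0.56, [433.0, 278.4], [0.7955, 0.1275, 0.0705])]
slot_b [(0.56, [433.0, 278.4], [0.7955, 0.1275, 0.0705])]
driver []
stand [(0.77, [187.8, 261.6], [0.3923, -0.2307, 0.0])]
pot [(0.75, [389.2, 189.7], [0.4183, 0.3451, 0.0])]
feeder [(0.98, [297.0, 271.5], [0.5601, -0.0435, 0.0]), (0.71, [345.9, 199.9], [0.3919, 0.2161, 0.0])]
```

View pics/top0.png

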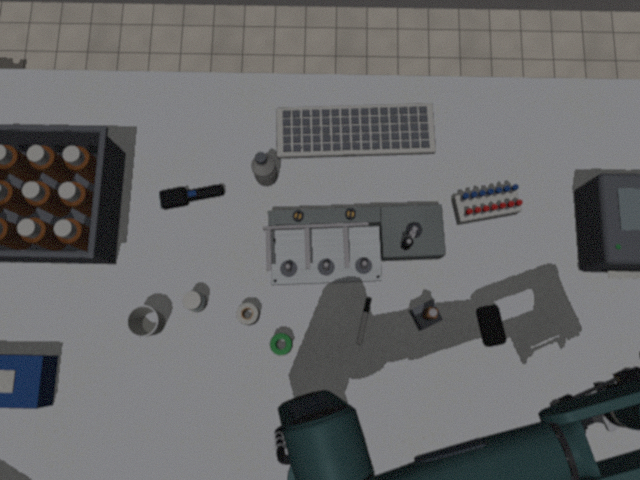

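View pics/scene0.png

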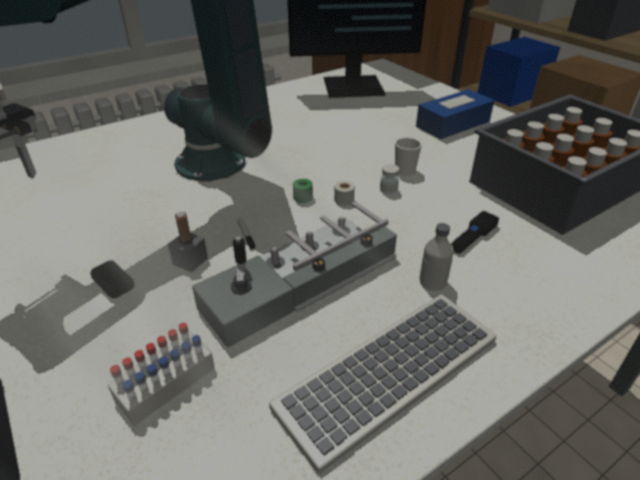

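Request:
arm_command(commands="0 0 -22 0 0 -9.5 1;0 0 -22 0 0 -9.5 1;0 0 -22 0 0 -9.5 1;0 0 -22 0 0 -9.5 1;0 0 -22 0 0 -9.5 1;0 0 -22 0 0 -9.5 1;0 0 -22 0 0 -9.5 1")

```text
time: 2.33
tool_pos: [0.2193, -0.5033, 0.3347]
ee_rot: [-3.14, -0.006, 1.61]
wrist_force: [-1.0, -1.3, -0.3]
width: 0.094
```

Request:
arm_command(commands="40 14 0 0 0 0 1;50 14 0 0 0 0 1;50 14 0 0 0 0 1;50 14 0 0 0 0 1;50 14 0 0 0 0 1;50 14 0 0 0 0 1;50 14 0 0 0 0 1;50 14 0 0 0 0 1;50 14 0 0 0 0 1;50 14 0 0 0 0 1;50 14 0 0 0 0 1;40 14 0 0 0 0 1")

```text
time: 3.82
tool_pos: [0.3679, 0.0973, 0.3391]
ee_rot: [3.132, -0.001, 1.604]
wrist_force: [0.3, -1.2, 0.1]
width: 0.0942
```

```bash
cat > b.py <<'E'
from h import *
import sys
st()
name=sys.argv[1]
Q={"roll_a":0,"spindle0":.012,"crank_axis":.066,"sleeve":.121,"slot_a":.0705,"driver":.005,"stand":0,"pot":0}
for n in sys.argv[2:]:
    s=snap(n);cv2.imwrite(f"pics/{n}_{name}.png",s["img"]);print(n,np.round(s["origin"],3),s["rotation"][:,2].round(2))
    for q in Q: print(q,tips(s,q,Q[q]))
E
python3 b.py 1 wrist top
```

```text
t 3.83 tcp [0.3679 0.0973 0.3391] rpy [ 3.132e+00 -1.000e-03  1.604e+00] F [ 0.3 -1.2  0.1] w 0.0942 q [ 0.11 -0.27  1.38  0.    2.02  0.08]
wrist [0.364 0.165 0.544] [ 0.02 -0.24 -0.97]
roll_a [(0.82, [282.4, 178.9], [0.3224, 0.1303, -0.0]), (0.81, [330.7, 128.0], [0.3902, 0.2071, 0.0])]
spindle0 [(0.8, [405.7, 255.3], [0.5113, 0.0234, 0.012]), (0.56, [400.3, 314.5], [0.5131, -0.0747, 0.012]), (0.45, [483.6, 304.5], [0.6592, -0.0587, 0.012])]
crank_axis [(0.67, [448.3, 391.1], [0.5997, -0.1922, 0.066]), (0.37, [497.0, 221.5], [0.6306, 0.091, 0.066])]
sleeve [(0.72, [434.5, 403.5], [0.5551, -0.1728, 0.121])]
slot_a [(0.52, [494.4, 221.4], [0.6237, 0.0916, 0.0705]), (0.36, [485.3, 305.2], [0.63, -0.0353, 0.0705])]
driver [(0.44, [320.5, 388.2], [0.3913, -0.2232, 0.005])]
stand [(0.74, [324.4, 389.2], [0.3985, -0.2289, 0.0])]
pot [(0.67, [354.6, 36.6], [0.4211, 0.3495, 0.0])]
top [0.304 0.018 1.407] [ 0.19  0.   -0.98]
roll_a [(0.4, [294.7, 214.3], [0.6496, 0.1066, 0.0])]
spindle0 [(0.95, [362.7, 264.4], [0.5193, -0.0705, 0.012]), (0.61, [327.0, 268.3], [0.5075, 0.0199, 0.012]), (0.42, [483.2, 205.8], [0.6786, -0.3817, 0.012])]
crank_axis [(0.71, [412.5, 230.2], [0.5986, -0.1895, 0.066])]
sleeve [(0.39, [407.6, 241.1], [0.56, -0.1692, 0.121])]
slot_a [(0.55, [300.1, 212.3], [0.6377, 0.089, 0.0705]), (0.55, [350.5, 211.7], [0.6417, -0.0359, 0.0705])]
driver [(0.63, [490.8, 326.2], [0.3706, -0.3915, 0.005]), (0.44, [418.8, 315.3], [0.3941, -0.2123, 0.005])]
stand [(0.92, [422.5, 313.0], [0.4004, -0.2226, 0.0])]
pot [(0.84, [197.8, 301.4], [0.4187, 0.3446, 0.0])]
```

View pics/wrist_1.png

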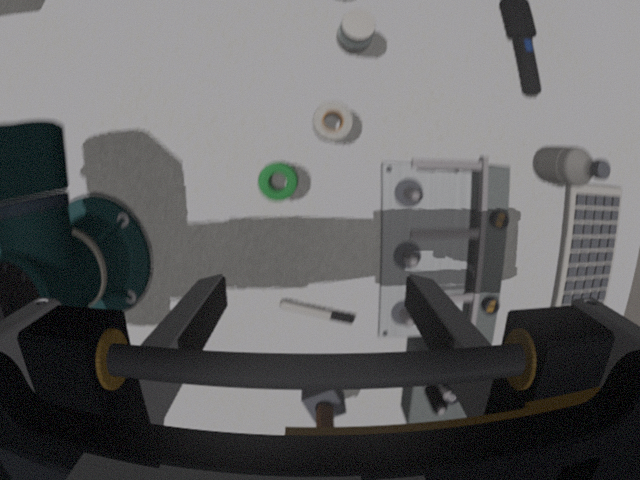

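```bash
python3 - <<'E'
import cv2
i=cv2.imread('pics/top_1.png');cv2.imwrite('pics/top_1c.png',cv2.resize(i[150:400,120:540],None,fx=1.9,fy=1.9,interpolation=cv2.INTER_CUBIC))
E
```

```text
(no output)
```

View pics/top_1c.png

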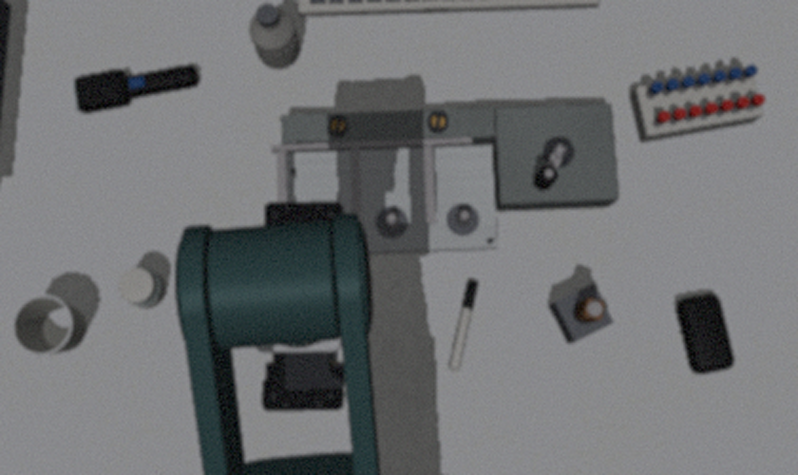

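```bash
cat >> h.py <<'E'
def need(x,y,z,yaw=90,tilt=0):
    o=robot.get_obs();R0=R.from_euler("xyz",o["ee_rot"]);R1=R.from_euler("xyz",[np.pi,0,np.radians(yaw)])
    print("need mm",(R0.inv().apply(np.array([x,y,z])-o["tool_pos"])*1000).round(1),"deg",(R0.inv()*R1).as_rotvec(degrees=True).round(1))
E
python3 -c "
from h import *
need(.391,.209,.17)"
```

```text
need mm [112.9  25.2 169.1] deg [ 0.5 -0.1  1.8]
```

Request:
arm_command(commands="28 6 42 0.5 0 1.8 1;28 6 42 0 0 0 1;28 6 42 0 0 0 1;28 6 42 0 0 0 1;0 0 0 0 0 0 1")

```text
time: 5.35
tool_pos: [0.3935, 0.2101, 0.1674]
ee_rot: [3.138, -0.0, 1.568]
wrist_force: [-0.6, -0.0, -0.1]
width: 0.0939
```

```bash
cat > c.py <<'E'
from h import *
import sys
st()
s=snap("wrist");cv2.imwrite(f"pics/w_{sys.argv[1]}.png",s["img"])
for a in sys.argv[2:]:
    q,z=a.split(":");print(q,tips(s,q,float(z)))
    for d in models.spot_in(q,s)[:2]: print("  box",round(d["conf"],2),(np.array(d["bbox"])*[640,480,640,480]).round(0))
E
python3 c.py 2 roll_a:0
```

```text
t 5.35 tcp [0.3935 0.2101 0.1674] rpy [ 3.138 -0.     1.568] F [-0.6 -0.  -0.1] w 0.0939 q [ 0.36 -0.15  1.62 -0.    1.66  0.37]
roll_a [(0.73, [311.9, 224.4], [0.3912, 0.2085, 0.0]), (0.58, [245.4, 300.0], [0.3182, 0.1253, 0.0]), (0.42, [338.8, 91.5], [0.4183, 0.3432, 0.0])]
  box 0.61 [218. 277.  50.  64.]
  box 0.56 [281. 198.  60.  62.]
```

Request:
arm_command(commands="-1 -2 50 0 0 0 1;0 0 50 0 0 0 1;0 0 40 0 0 0 1;0 0 12 0 0 0 1;0 0 0 0 0 0 0.4;0 0 0 0 0 0 0.4;0 0 0 0 0 0 0.4;0 0 0 0 0 0 0.4;0 0 0 0 0 0 0.4;0 0 0 0 0 0 0.4")

```text
time: 6.75
tool_pos: [0.4139, 0.2107, 0.0396]
ee_rot: [3.089, -0.017, 1.559]
wrist_force: [0.3, 0.3, 0.6]
width: 0.039
```

```bash
python3 -c "
from h import *
st();need(.391,.209,.11);need(.512,.119,.11)"
```

```text
t 6.75 tcp [0.4139 0.2107 0.0396] rpy [ 3.089 -0.017  1.559] F [0.3 0.3 0.6] w 0.039 q [ 0.35 -0.08  1.82 -0.    1.35  0.36]
need mm [ -0.7 -19.2 -71.6] deg [ 3.  -0.9 -0.7]
need mm [-89.3 102.8 -66.6] deg [ 3.  -0.9 -0.7]
```

```bash
python3 b.py 3 wrist scene|grep -E "wrist|scene|roll"; python3 -c "
import cv2,numpy as np
a=cv2.imread('pics/wrist_3.png');b=cv2.imread('pics/scene_3.png')[120:320,200:440];b=cv2.resize(b,(400,333));a=cv2.resize(a,(400,300))
a=cv2.copyMakeBorder(a,0,33,0,0,0);cv2.imwrite('pics/m3.png',np.hstack([a,b]))"
```

```text
wrist [0.405 0.276 0.245] [ 0.05 -0.22 -0.97]
roll_a [(0.86, [274.3, 262.5], [0.3885, 0.2078, 0.0])]
scene [ 1.262 -0.458  0.734] [-0.66  0.45 -0.61]
roll_a [(0.74, [301.0, 198.4], [0.3181, 0.1206, 0.0]), (0.67, [346.2, 198.0], [0.3849, 0.2222, 0.0])]
```

View pics/m3.png

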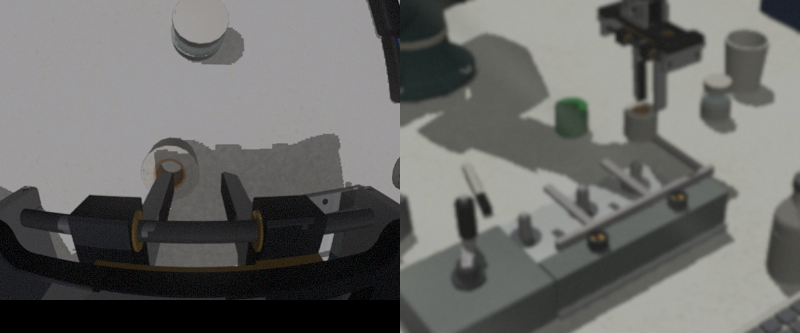

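Request:
arm_command(commands="0 0 -20 0 0 0 0.4;0 0 -25 0 0 0 0.4;0 -5 -25 1.5 -0.5 -0.5 0.4;0 -8 0 1.5 -0.5 0 1;0 -6 0 0 0 0 1;0 0 0 0 0 0 1;0 0 0 0 0 0 1;0 0 0 0 0 0 1")

```text
time: 8.65
tool_pos: [0.3873, 0.2084, 0.1059]
ee_rot: [-3.133, 0.005, 1.567]
wrist_force: [0.6, -0.5, 0.1]
width: 0.0839
```

```bash
python3 c.py 4 roll_a:0; python3 -c "
from h import *
need(.391,.2085,.06)"
```

```text
t 8.65 tcp [0.3873 0.2084 0.1059] rpy [-3.133  0.005  1.567] F [ 0.6 -0.5  0.1] w 0.0839 q [ 0.37 -0.13  1.73 -0.    1.55  0.37]
roll_a [(0.82, [319.5, 236.0], [0.3906, 0.2077, 0.0]), (0.66, [243.7, 323.1], [0.3196, 0.1243, 0.0])]
  box 0.74 [283. 204.  71.  74.]
  box 0.59 [216. 294.  54.  58.]
need mm [ 0.2  3.8 46.2] deg [-0.5  0.3 -0.2]
```

Request:
arm_command(commands="0 3 12 -0.5 0.3 -0.2 1;0 0 12 0 0 0 1;0 0 10 0 0 0 1;0 0 0 0 0 0 1")

```text
time: 9.3
tool_pos: [0.3901, 0.2081, 0.0688]
ee_rot: [-3.141, -0.0, 1.57]
wrist_force: [-0.8, 0.2, 0.2]
width: 0.0943
```

```bash
python3 -c "
from h import *
st();need(.3908,.208,.015)"
```

```text
t 9.3 tcp [0.3901 0.2081 0.0688] rpy [-3.141 -0.     1.57 ] F [-0.8  0.2  0.2] w 0.0943 q [ 0.36 -0.11  1.78  0.    1.47  0.36]
need mm [-0.1  0.8 53.8] deg [-0.1 -0.  -0. ]
```

Request:
arm_command(commands="0 0 12 0 0 0 1;0 0 12 0 0 0 1;0 0 12 0 0 0 1;0 0 10 0 0 0 1;0 0 6 0 0 0 1;0 0 0 0 0 0 1")

```text
time: 10.05
tool_pos: [0.3899, 0.2081, 0.0129]
ee_rot: [-3.14, -0.0, 1.571]
wrist_force: [0.6, 0.7, -0.4]
width: 0.0941
```

```bash
python3 -c "
from h import *
st();need(.3908,.208,.015)"
```

```text
t 10.05 tcp [0.3899 0.2081 0.0129] rpy [-3.14  -0.     1.571] F [ 0.6  0.7 -0.4] w 0.0941 q [ 0.36 -0.06  1.85  0.    1.34  0.36]
need mm [-0.1  0.9 -2.1] deg [-0.1 -0.  -0. ]
```

Request:
arm_command(commands="0 0 0 0 0 0 0.4;0 0 0 0 0 0 0.4;0 0 0 0 0 0 0.4;0 0 0 0 0 0 0.4;0 0 0 0 0 0 0.4;0 0 0 0 0 0 0.4")

```text
time: 10.8
tool_pos: [0.3908, 0.2086, 0.0142]
ee_rot: [3.141, -0.001, 1.571]
wrist_force: [0.7, 1.3, -0.7]
width: 0.0531
```

Request:
arm_command(commands="0 0 -15 0 0 0 0.4;0 0 -20 0 0 0 0.4;0 0 -20 0 0 0 0.4;0 0 -20 0 0 0 0.4;0 0 -20 0 0 0 0.4;0 0 -15 0 0 0 0.4;0 0 0 0 0 0 0.4")

```text
time: 11.68
tool_pos: [0.3913, 0.2085, 0.1325]
ee_rot: [3.137, -0.002, 1.57]
wrist_force: [0.1, -0.3, -0.4]
width: 0.0526
```

```bash
python3 c.py 5 spindle0:.012 slot_a:.0705 ; python3 -c "
from h import *
need(.512,.119,.12)"
```

```text
t 11.68 tcp [0.3913 0.2085 0.1325] rpy [ 3.137e+00 -2.000e-03  1.570e+00] F [ 0.1 -0.3 -0.4] w 0.0526 q [ 0.36 -0.14  1.69  0.    1.59  0.36]
spindle0 [(0.96, [429.1, 323.9], [0.5065, 0.1156, 0.012])]
  box 0.75 [385. 267. 191. 157.]
slot_a []
need mm [-88.8 122.4   9.4] deg [-0.1 -0.  -0. ]
```

Request:
arm_command(commands="-20 10 0 0 0 0 0.4;-25 20 0 0 0 0 0.4;-25 20 0 0 0 0 0.4;-25 20 0 0 0 0 0.4;-25 20 0 0 0 0 0.4;-20 15 0 0 0 0 0.4;-12 10 0 0 0 0 0.4;0 0 0 0 0 0 0.4")

```text
time: 12.92
tool_pos: [0.5037, 0.0515, 0.121]
ee_rot: [-3.126, 0.0, 1.573]
wrist_force: [0.1, 0.0, -1.2]
width: 0.0528
```

```bash
python3 c.py 6 spindle0:.012 slot_a:.0705; python3 c.py 6b spindle0:.012 slot_a:.0705 feeder:0
```

```text
t 12.93 tcp [0.5037 0.0515 0.121 ] rpy [-3.126  0.     1.573] F [ 0.1  0.  -1.2] w 0.0528 q [-0.01  0.02  1.55 -0.    1.58 -0.01]
spindle0 [(0.97, [318.3, 161.2], [0.5051, 0.1149, 0.012]), (0.6, [325.5, 270.5], [0.5118, 0.0194, 0.012])]
  box 0.75 [270.  80. 234. 348.]
slot_a [(0.76, [484.4, 198.3], [0.6279, 0.0931, 0.0705])]
  box 0.82 [479. 190.  18.  24.]
t 13.18 tcp [0.5034 0.0527 0.1219] rpy [-3.128  0.     1.575] F [-0.6 -0.1 -1.2] w 0.0526 q [-0.01  0.02  1.55 -0.    1.58 -0.01]
spindle0 [(0.98, [326.8, 270.3], [0.5129, 0.0205, 0.012]), (0.85, [321.0, 161.9], [0.507, 0.1155, 0.012])]
  box 0.68 [274.  85. 228. 343.]
slot_a [(0.81, [481.1, 200.4], [0.6253, 0.0928, 0.0705])]
feeder [(0.6, [376.3, 327.6], [0.5627, -0.0424, 0.0])]
  box 0.76 [273.  83. 234. 343.]
```

View pics/w_6.png

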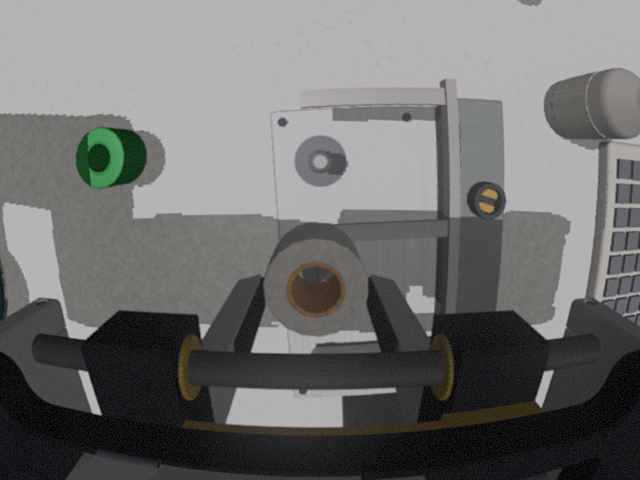

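```bash
python3 - <<'E'
from h import *
st()
s=snap("wrist");cv2.imwrite("pics/w_7.png",s["img"])
o=robot.get_obs();print("bore top",hit(s,(316,290),o["tool_pos"][2]+.032),"slot",hit(s,(487,200),.0765),"sp2",hit(s,(319,161),.03))
g=cv2.GaussianBlur(cv2.cvtColor(s["img"],cv2.COLOR_BGR2GRAY),(5,5),0)
need(.512,.0205,.085,93.5)
E
```

```text
t 13.53 tcp [0.5037 0.0521 0.1219] rpy [-3.128  0.     1.574] F [-0.2  0.2 -1.4] w 0.0529 q [-0.01  0.02  1.55 -0.    1.58 -0.01]
bore top [0.50525433 0.05488978 0.15384938] slot [0.62784463 0.09326085 0.0765    ] sp2 [0.50586581 0.11590888 0.03      ]
need mm [-31.6   8.7  36.7] deg [-0.8 -0.  -3.3]
```

Request:
arm_command(commands="-12 3 10 -0.8 0 -1.7 0.4;-12 3 10 0 0 -1.7 0.4;-6 2 8 0 0 0 0.4;0 0 0 0 0 0 0.4")

```text
time: 14.08
tool_pos: [0.513, 0.022, 0.0935]
ee_rot: [3.14, -0.0, 1.635]
wrist_force: [-0.3, -0.4, -0.4]
width: 0.0528
```

```bash
python3 - <<'E'
from h import *
st();need(.511,.0192,.085,93.5)
s=snap("wrist");cv2.imwrite("pics/w_8.png",cv2.resize(s["img"][180:400,200:440],None,fx=2.5,fy=2.5))
E
```

```text
t 14.07 tcp [0.513  0.022  0.0935] rpy [ 3.14  -0.     1.635] F [-0.3 -0.4 -0.4] w 0.0528 q [-0.07  0.04  1.59  0.    1.51 -0.13]
need mm [-2.6 -2.2  8.4] deg [ 0.1 -0.   0.2]
```

View pics/w_8.png

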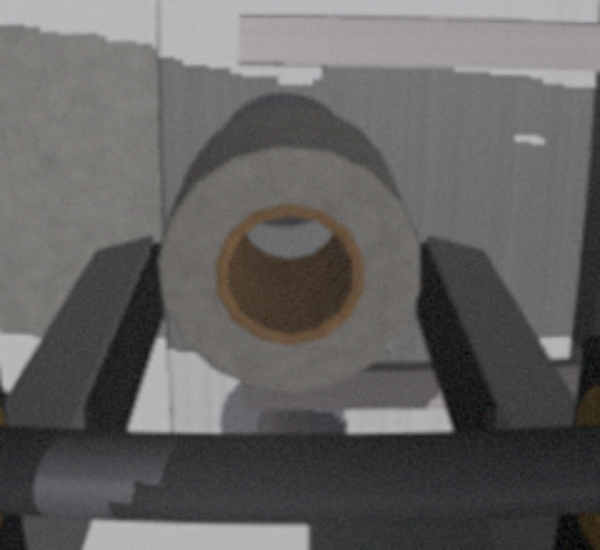

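Request:
arm_command(commands="-2 -1 8 0 0 0 0.4;0 0 8 0 0 0 0.4;0 0 8 0 0 0 0.4;0 0 0 0 0 0 0.4")

```text
time: 14.62
tool_pos: [0.5124, 0.0209, 0.0687]
ee_rot: [3.139, -0.001, 1.636]
wrist_force: [0.3, -0.8, -0.6]
width: 0.053
```

```bash
python3 - <<'E'
from h import *
st();need(.511,.0192,.028,93.5)
E
```

```text
t 14.62 tcp [0.5124 0.0209 0.0687] rpy [ 3.139e+00 -1.000e-03  1.636e+00] F [ 0.3 -0.8 -0.6] w 0.053 q [-0.07  0.05  1.63  0.    1.46 -0.14]
need mm [-1.6 -1.7 40.7] deg [ 0.2 -0.   0.2]
```

Request:
arm_command(commands="-1 -1 6 0 0 0 0.4;0 0 8 0 0 0 0.4;0 0 8 0 0 0 0.4")

```text
time: 15.0
tool_pos: [0.5123, 0.0198, 0.0463]
ee_rot: [3.137, -0.0, 1.636]
wrist_force: [-0.4, 0.0, -1.3]
width: 0.0528
```

```bash
python3 - <<'E'
from h import *
st();need(.511,.0192,.028,93.5)
E
```

```text
t 15.0 tcp [0.5123 0.0198 0.0463] rpy [ 3.137 -0.     1.636] F [-0.4  0.  -1.3] w 0.0528 q [-0.07  0.07  1.66  0.    1.41 -0.14]
need mm [-0.5 -1.4 18.3] deg [ 0.3 -0.   0.3]
```

Threaded on the spindle, no force. Finish, release, retreat.

Request:
arm_command(commands="0 0 8 0 0 0 0.4;0 0 8 0 0 0 0.4;0 0 3 0 0 0 0.4;0 0 0 0 0 0 0.4;0 0 0 0 0 0 0.75;0 0 0 0 0 0 0.75;0 0 0 0 0 0 0.75;0 0 0 0 0 0 0.75")

```text
time: 16.0
tool_pos: [0.5127, 0.0198, 0.0268]
ee_rot: [3.136, -0.0, 1.636]
wrist_force: [0.2, 0.2, 0.4]
width: 0.0706
```

Request:
arm_command(commands="0 0 -12 0 0 0 0.75;0 0 -12 0 0 0 0.75;0 0 -15 0 0 0 0.75;0 0 -20 0 0 0 0.75;0 0 -25 0 0 0 0.75;0 0 -30 0 0 0 0.75;0 0 -30 0 0 0 0.75;0 0 0 0 0 0 0.75")

```text
time: 17.0
tool_pos: [0.5132, 0.0196, 0.1834]
ee_rot: [3.128, 0.001, 1.636]
wrist_force: [0.2, 0.3, -0.8]
width: 0.0707
```

```bash
python3 c.py 9 roll_a:.012 spindle0:.012 sleeve:.121 crank_axis:.066; python3 - <<'E'
from h import *
s=snap("top");cv2.imwrite("pics/t9.png",s["img"]);print(tips(s,"roll_a",.012),tips(s,"sleeve",.121),tips(s,"crank_axis",.066))
a=cv2.imread("pics/w_9.png");b=cv2.resize(s["img"][150:400,140:540],(640,400));b=cv2.copyMakeBorder(b,0,80,0,0,0);cv2.imwrite("pics/m9.png",cv2.resize(np.hstack([a,b]),(800,300)))
E
```

```text
t 17.0 tcp [0.5132 0.0196 0.1834] rpy [3.128e+00 1.000e-03 1.636e+00] F [ 0.2  0.3 -0.8] w 0.0707 q [-0.07 -0.01  1.46  0.    1.68 -0.14]
roll_a [(0.91, [312.2, 223.1], [0.5131, 0.0184, 0.012]), (0.62, [142.5, 113.8], [0.3243, 0.1277, 0.012])]
  box 0.84 [283. 197.  58.  62.]
  box 0.59 [104.  87.  59.  54.]
spindle0 [(0.86, [312.1, 308.0], [0.519, -0.076, 0.012]), (0.86, [310.1, 220.5], [0.5108, 0.0209, 0.012]), (0.62, [310.6, 125.9], [0.505, 0.1173, 0.012])]
  box 0.64 [271.  66. 193. 363.]
  box 0.51 [144. 280.  62.  25.]
sleeve []
  box 0.68 [332. 414.  26.  10.]
crank_axis [(0.81, [380.0, 424.6], [0.6032, -0.1958, 0.066]), (0.65, [310.3, 128.6], [0.5051, 0.1107, 0.066])]
  box 0.79 [271.  62. 193. 366.]
  box 0.35 [510.  62. 120.  63.]
[(0.63, [283.5, 344.7], [0.3153, 0.1235, 0.012])] [(0.46, [407.1, 244.0], [0.5531, -0.1679, 0.121])] []
```

View pics/m9.png

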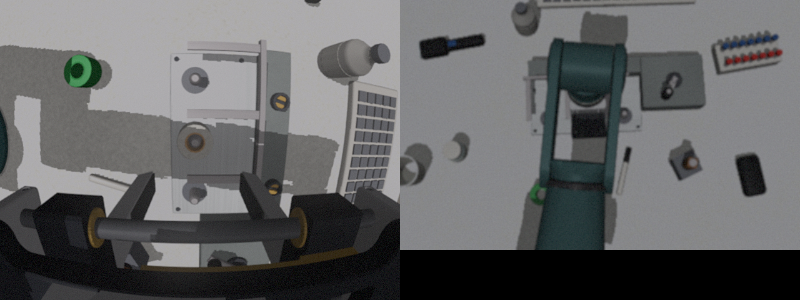

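```bash
python3 - <<'E'
from h import *
need(.575,-.25,.20,93.5)
E
```

```text
need mm [-273.3   46.1  -20.7] deg [ 0.3 -0.   0.3]
```

Request:
arm_command(commands="-20 4 -5 0.8 0 0 0.6;-35 5 -3 0 0 0 0.6;-35 5 -3 0 0 0 0.6;-35 5 -3 0 0 0 0.6;-35 5 -3 0 0 0 0.6;-35 5 -3 0 0 0 0.6;-35 5 -1 0 0 0 0.6;-30 5 0 0 0 0 0.6;-15 5 0 0 0 0 0.6;0 0 0 0 0 0 0.6")

```text
time: 18.9
tool_pos: [0.5763, -0.2733, 0.2027]
ee_rot: [-3.132, 0.004, 1.631]
wrist_force: [-0.0, 0.5, -0.2]
width: 0.0562
```

```bash
python3 c.py 10 sleeve:.121 crank_axis:.066 slot_a:.0765 ;python3 c.py 10b sleeve:.121 crank_axis:.066  slot_a:.0765
```

```text
t 18.9 tcp [ 0.5763 -0.2733  0.2027] rpy [-3.132  0.004  1.631] F [-0.   0.5 -0.2] w 0.0562 q [-0.53  0.29  1.09 -0.01  1.77 -0.59]
sleeve [(0.83, [296.2, 106.1], [0.5552, -0.1682, 0.121])]
  box 0.63 [281.  92.  35.  34.]
crank_axis [(0.63, [348.1, 144.6], [0.6007, -0.1938, 0.066])]
  box 0.59 [236.   2. 180. 222.]
slot_a []
t 19.25 tcp [ 0.5764 -0.2709  0.2037] rpy [-3.134  0.005  1.634] F [-0.7  1.  -0.5] w 0.0564 q [-0.52  0.28  1.09 -0.01  1.77 -0.59]
sleeve [(0.85, [298.5, 112.1], [0.5571, -0.1704, 0.121])]
  box 0.59 [280.  95.  36.  33.]
crank_axis [(0.72, [349.2, 148.2], [0.602, -0.1947, 0.066])]
  box 0.69 [235.   1. 181. 226.]
slot_a [(0.57, [299.5, 111.6], [0.5553, -0.1651, 0.0765])]
```

View pics/w_10.png

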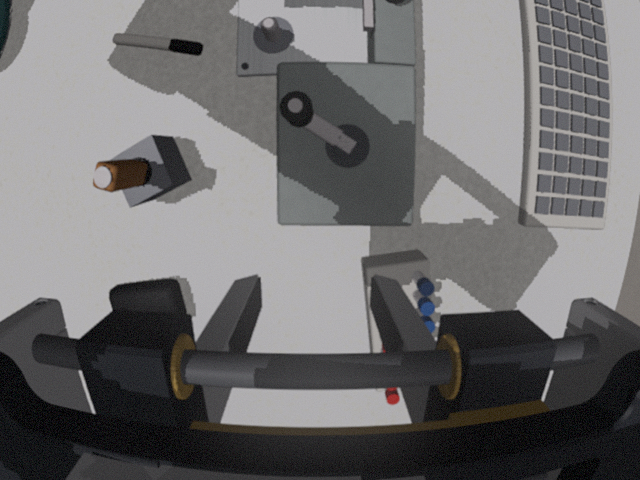

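Request:
arm_command(commands="20 -4 0 0 0 0 0.6;30 -6 0 0 0 0 0.6;30 -6 0 0 0 0 0.6;18 -3 0 0 0 0 0.6;0 0 0 0 0 0 0.6")

```text
time: 20.23
tool_pos: [0.5492, -0.1685, 0.2031]
ee_rot: [-3.134, 0.003, 1.634]
wrist_force: [1.0, 0.0, -0.9]
width: 0.0567
```

```bash
python3 - <<'E'
from h import *
st();need(.556,-.1695,.15,93.5);need(.556,-.1695,.102,93.5)
E
```

```text
t 20.23 tcp [ 0.5492 -0.1685  0.2031] rpy [-3.134e+00  3.000e-03  1.634e+00] F [ 1.   0.  -0.9] w 0.0567 q [-0.39  0.14  1.26 -0.01  1.74 -0.46]
need mm [-1.2  7.1 53. ] deg [-0.5  0.2  0.1]
need mm [ -1.1   7.5 101. ] deg [-0.5  0.2  0.1]
```

Request:
arm_command(commands="-1 6 15 -0.5 0.2 0 0.6;0 0 20 0 0 0 0.6;0 0 15 0 0 0 0.6;0 0 0 0 0 0 0.6")

```text
time: 20.72
tool_pos: [0.5559, -0.1717, 0.1481]
ee_rot: [-3.141, -0.0, 1.631]
wrist_force: [-0.9, 0.4, 0.5]
width: 0.0561
```

```bash
python3 - <<'E'
from h import *
st();need(.556,-.1695,.102,93.5)
E
```

```text
t 20.73 tcp [ 0.5559 -0.1717  0.1481] rpy [-3.141 -0.     1.631] F [-0.9  0.4  0.5] w 0.0561 q [-0.4   0.17  1.34  0.    1.63 -0.46]
need mm [ 2.2  0.2 46.1] deg [-0. -0. -0.]
```

Request:
arm_command(commands="2 0 12 0 0 0 0.6;0 0 14 0 0 0 0.6;0 0 12 0 0 0 0.6;0 0 4 0 0 0 0.6;0 0 0 0 0 0 0.1;0 0 0 0 0 0 0.1;0 0 0 0 0 0 0.1;0 0 0 0 0 0 0.1;0 0 0 0 0 0 0.1;0 0 0 0 0 0 0.1")

```text
time: 21.98
tool_pos: [0.556, -0.1705, 0.1046]
ee_rot: [3.141, 0.001, 1.63]
wrist_force: [-1.1, -1.0, -0.5]
width: 0.0232
```

```bash
cat > cr.py <<'E'
from h import *
import sys
st()
C=np.array([float(sys.argv[1]),float(sys.argv[2])]) if len(sys.argv)>2 else np.array([.6008,-.1945])
o=robot.get_obs();R0=R.from_euler("xyz",o["ee_rot"]);p=np.array(o["tool_pos"]);v=p[:2]-C
th=np.arctan2(v[1],v[0]);print("r",np.hypot(*v),"crank",(np.radians(180+3.5)-th)%(2*np.pi))
step=np.radians(float(sys.argv[3]) if len(sys.argv)>3 else 14)
q=p.copy()
for k in range(1,9):
    n=np.array([*(C+.05*np.array([np.cos(th-k*step),np.sin(th-k*step)])),p[2]])
    print((R0.inv().apply(n-q)*1000).round(1)[:2],end=" ");q=n
print()
need(p[0],p[1],.104,93.5)
E
python3 cr.py
```

```text
t 21.98 tcp [ 0.556  -0.1705  0.1046] rpy [3.141e+00 1.000e-03 1.630e+00] F [-1.1 -1.  -0.5] w 0.0232 q [-0.39  0.18  1.41 -0.    1.55 -0.45]
r 0.05081064339196937 crank 0.5538943031599022
[9.1 8.3] [7.4 9.7] [ 4.8 11.2] [ 2. 12.] [-1.  12.1] [-3.9 11.5] [-6.6 10.3] [-8.9  8.4] 
need mm [ 0.  -0.   0.6] deg [ 0.   0.  -0.1]
```

Request:
arm_command(commands="9 8 0 0 0 0 0.1;7 10 0 0 0 0 0.1;5 11 0 0 0 0 0.1;2 12 0 0 0 0 0.1")

```text
time: 22.48
tool_pos: [0.5967, -0.1461, 0.1046]
ee_rot: [-3.14, 0.006, 1.629]
wrist_force: [-2.9, -5.7, -1.1]
width: 0.0229
```

```bash
python3 cr.py
```

```text
t 22.48 tcp [ 0.5967 -0.1461  0.1046] rpy [-3.14   0.006  1.629] F [-2.9 -5.7 -1.1] w 0.0229 q [-0.33  0.25  1.33 -0.01  1.56 -0.39]
r 0.0485377410979961 crank 1.5471814026718955
[ 0.3 12.1] [-4.1 11.5] [-6.7 10.2] [-9.   8.2] [-10.7   5.8] [-11.8   3.1] [-12.2   0.1] [-11.9  -2.8] 
need mm [0.  0.  0.6] deg [-0.1  0.3 -0.2]
```

Request:
arm_command(commands="-1 12 0 0 0.3 -0.2 0.1;-4 11.5 0 0 0 0 0.1;-6.7 10 0 0 0 0 0.1;-9 8 0 0 0 0 0.1;-10.7 6 0 0 0 0 0.1;-12 3 0 0 0 0 0.1;-12 0 0 0 0 0 0.1")

```text
time: 23.35
tool_pos: [0.6485, -0.1973, 0.1045]
ee_rot: [-3.119, -0.004, 1.634]
wrist_force: [-6.0, 2.8, 2.5]
width: 0.0229
```

```bash
python3 cr.py
```

```text
t 23.35 tcp [ 0.6485 -0.1973  0.1045] rpy [-3.119 -0.004  1.634] F [-6.   2.8  2.5] w 0.0229 q [-0.38  0.41  1.12 -0.01  1.63 -0.44]
r 0.047800405777253155 crank 3.2621075644618247
[-12.1  -0.8] [-10.8  -5.7] [-9.1 -8.2] [ -6.8 -10.1] [ -4.2 -11.5] [ -1.3 -12.1] [  1.7 -12.1] [  4.6 -11.3] 
need mm [-0.   0.   0.5] deg [-1.3 -0.2  0.1]
```

Request:
arm_command(commands="-12 -3 0 -1.3 -0.2 0 0.1;-11 -6 0 0 0 0 0.1;-9 -8 0 0 0 0 0.1;-7 -10 0 0 0 0 0.1;-4 -11.5 0 0 0 0 0.1;-1 -12 0 0 0 0 0.1;2 -12 0 0 0 0 0.1")

```text
time: 24.22
tool_pos: [0.5931, -0.2457, 0.1046]
ee_rot: [3.127, 0.001, 1.636]
wrist_force: [4.2, -1.6, 0.1]
width: 0.023
```

```bash
python3 cr.py .5993 -.1955
```

```text
t 24.23 tcp [ 0.5931 -0.2457  0.1046] rpy [3.127e+00 1.000e-03 1.636e+00] F [ 4.2 -1.6  0.1] w 0.023 q [-0.48  0.3   1.26  0.01  1.56 -0.55]
r 0.05056618550358291 crank 4.896263592122973
[  4.3 -11.5] [  6.4 -10.4] [ 8.7 -8.5] [10.5 -6.1] [11.7 -3.4] [12.2 -0.5] [11.9  2.5] [11.   5.3] 
need mm [ 0.  -0.   0.6] deg [0.8 0.1 0.2]
```

Request:
arm_command(commands="4 -11.5 0 0.8 0 0 0.1;6.5 -10.5 0 0 0 0 0.1;9 -8.5 0 0 0 0 0.1;10.5 -6 0 0 0 0 0.1;12 -3 0 0 0 0 0.1;12 0 0 0 0 0 0.1;12 2.5 0 0 0 0 0.1;11 5 0 0 0 0 0.1")

```text
time: 25.22
tool_pos: [0.5568, -0.1694, 0.1046]
ee_rot: [3.129, 0.011, 1.636]
wrist_force: [7.3, -7.9, -3.9]
width: 0.0231
```

```bash
python3 cr.py .5993 -.1955
```

```text
t 25.23 tcp [ 0.5568 -0.1694  0.1046] rpy [3.129 0.011 1.636] F [ 7.3 -7.9 -3.9] w 0.0231 q [-0.39  0.17  1.43 -0.    1.53 -0.45]
r 0.04981379920124715 crank 0.6115577437601343
[9.1 8. ] [ 6.8 10.1] [ 4.1 11.5] [ 1.2 12.1] [-1.8 12.1] [-4.6 11.3] [-7.2  9.8] [-9.4  7.8] 
need mm [ 0.  -0.   0.6] deg [0.7 0.7 0.2]
```

Request:
arm_command(commands="9 8 0 0.7 0.7 0 0.1;7 10 0 0 0 0 0.1;4 11.5 0 0 0 0 0.1;1 12 0 0 0 0 0.1;-2 12 0 0 0 0 0.1;-4.5 11.5 0 0 0 0 0.1")

```text
time: 25.98
tool_pos: [0.6171, -0.1496, 0.1045]
ee_rot: [-3.129, 0.003, 1.637]
wrist_force: [-3.7, -0.4, 3.5]
width: 0.0231
```

```bash
python3 cr.py .5993 -.1955
```

```text
t 25.98 tcp [ 0.6171 -0.1496  0.1045] rpy [-3.129e+00  3.000e-03  1.637e+00] F [-3.7 -0.4  3.5] w 0.0231 q [-0.32  0.31  1.26 -0.01  1.59 -0.39]
r 0.04917994771800215 crank 2.0017951536209284
[-5.7 10.7] [-8.8  8.5] [-10.6   6.1] [-11.7   3.4] [-12.2   0.4] [-11.9  -2.5] [-11.   -5.3] [-9.3 -7.8] 
need mm [0.  0.  0.5] deg [-0.7  0.2  0.3]
```

Request:
arm_command(commands="-6 10.5 0 -0.7 0 0 0.1;-9 8.5 0 0 0 0 0.1;-10.5 6 0 0 0 0 0.1;-11.5 3.5 0 0 0 0 0.1;-7 0 0 0 0 0 0.1;-3 0 0 0 0 0 0.1")

```text
time: 26.72
tool_pos: [0.6488, -0.1931, 0.1044]
ee_rot: [-3.135, -0.009, 1.638]
wrist_force: [-6.3, 10.1, 6.0]
width: 0.0232
```

```bash
python3 cr.py .5993 -.1955
```

```text
t 26.73 tcp [ 0.6488 -0.1931  0.1044] rpy [-3.135 -0.009  1.638] F [-6.3 10.1  6. ] w 0.0232 q [-0.38  0.4   1.14  0.01  1.61 -0.44]
r 0.04956659424887262 crank 3.1551027340418996
[-12.1  -1.3] [-11.3  -4.6] [-9.8 -7.2] [-7.8 -9.4] [ -5.3 -11. ] [ -2.5 -11.9] [  0.5 -12.2] [  3.4 -11.7] 
need mm [-0.   0.   0.4] deg [-0.4 -0.5  0.4]
```

Request:
arm_command(commands="-4 0 0 0 0 0 0.1;-3 0 0 0 0 0 0.1;0 0 0 0 0 0 0.1")

```text
time: 27.1
tool_pos: [0.6487, -0.1922, 0.1045]
ee_rot: [-3.133, -0.026, 1.643]
wrist_force: [-4.1, -0.5, 3.2]
width: 0.0228
```

```bash
python3 cr.py .5993 -.1955
```

```text
t 27.1 tcp [ 0.6487 -0.1922  0.1045] rpy [-3.133 -0.026  1.643] F [-4.1 -0.5  3.2] w 0.0228 q [-0.38  0.41  1.13  0.02  1.62 -0.45]
r 0.049484910326524044 crank 3.1359570566108896
[-12.1  -1. ] [-11.3  -4.4] [-9.9 -7. ] [-7.9 -9.2] [ -5.5 -10.9] [ -2.7 -11.9] [  0.3 -12.2] [  3.2 -11.8] 
need mm [-0.   0.   0.5] deg [-0.5 -1.5  0.6]
```

Request:
arm_command(commands="0 0 0 0 0 0 0.5;0 0 0 0 0 0 0.5;0 0 0 0 0 0 0.5;0 0 0 0 0 0 0.5;0 0 -12 0 0 0 0.5;0 0 -15 -0.5 -0.7 0.6 0.5;0 0 -20 0 -0.7 0 0.5;0 0 -25 0 0 0 0.5;0 0 -25 0 0 0 0.5;0 0 0 0 0 0 0.5")

```text
time: 28.35
tool_pos: [0.6527, -0.1941, 0.211]
ee_rot: [3.128, 0.006, 1.632]
wrist_force: [-0.1, 0.4, 0.3]
width: 0.0467
```

```bash
python3 c.py 11 slot_a:.0765 crank_axis:.066 sleeve:.121 driver:.13 stand:.06 roll_a:.012;python3 -c "
from h import *
need(.60,-.11,.22,93.5);need(.394,-.29,.22,93.5)"
```

```text
t 28.35 tcp [ 0.6527 -0.1941  0.211 ] rpy [3.128 0.006 1.632] F [-0.1  0.4  0.3] w 0.0467 q [-0.37  0.37  0.97  0.    1.79 -0.43]
slot_a [(0.8, [302.2, 58.6], [0.6336, -0.0373, 0.0765]), (0.39, [237.7, 78.0], [0.5759, -0.0575, 0.0765])]
  box 0.75 [293.  48.  21.  19.]
crank_axis [(0.75, [200.1, 27.2], [0.5316, -0.0019, 0.066]), (0.59, [258.2, 221.9], [0.6002, -0.1929, 0.066])]
sleeve [(0.94, [310.9, 234.3], [0.6508, -0.1901, 0.121])]
  box 0.85 [295. 216.  31.  38.]
  box 0.43 [164.   2.  57.  44.]
driver []
  box 0.88 [ 37. 231.  53.  41.]
stand [(0.68, [108.4, 232.9], [0.4319, -0.2136, 0.06])]
  box 0.62 [ 60. 204.  73.  69.]
roll_a [(0.6, [201.7, 27.1], [0.5158, 0.0171, 0.012])]
  box 0.58 [165.   1.  58.  44.]
need mm [ 86.7 -45.8 -14.8] deg [ 0.3  0.1 -0. ]
need mm [ -80.5 -262.4  -15.7] deg [ 0.3  0.1 -0. ]
```

View pics/w_11.png

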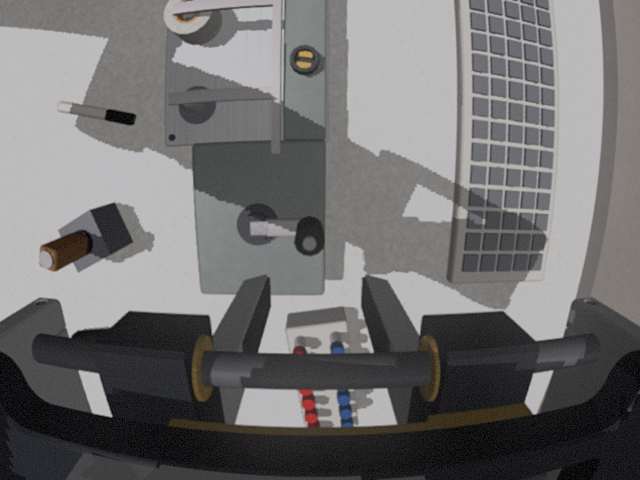

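Request:
arm_command(commands="15 -2 0 0.3 0 0 0.4;20 -3 12 0 0 0 0.4;20 -3 20 0 0 0 0.4;20 -3 20 0 0 0 0.4;10 -2 20 0 0 0 0.4;4 0 15 0 0 0 0.4;0 0 0 0 0 0 0.4")

```text
time: 29.88
tool_pos: [0.6319, -0.0978, 0.1175]
ee_rot: [3.139, 0.001, 1.634]
wrist_force: [-0.1, -0.3, 0.1]
width: 0.0375
```

```bash
cat > slot.py <<'E'
from h import *
import sys
st()
for k in range(2):
    s=snap("wrist");d=tips(s,"slot_a",.0765);print(d)
im=s["img"];cv2.imwrite(f"pics/slot_{sys.argv[1]}_full.png",im)
if d:
    # rectify a top-down 24x24mm patch at z=.0765, 10 px/mm, rows: -x up->..., cols: -y
    c=np.array(d[0][2]);N=240
    m=np.zeros((N,N,2),np.float32)
    for i in range(N):
        for j in range(N):
            m[i,j]=proj(s,c+[(N/2-i)*1e-4,(N/2-j)*1e-4,0])
    p=cv2.remap(im,m,None,cv2.INTER_LINEAR);cv2.imwrite(f"pics/slot_{sys.argv[1]}.png",cv2.resize(p,(480,480)))
    hsv=cv2.cvtColor(p,cv2.COLOR_BGR2HSV);b=((hsv[...,0]>10)&(hsv[...,0]<35)&(hsv[...,1]>80)&(hsv[...,2]>40)).astype(np.uint8)
    n,l,S,ce=cv2.connectedComponentsWithStats(b)
    for k in range(1,n):
        if S[k,4]>800:
            ys,xs=np.where(l==k);P=np.c_[(N/2-ys)*.1,(N/2-xs)*.1];u=np.linalg.svd(P-P.mean(0),full_matrices=False)[2][0]
            print("blob mm",S[k,4]/100,"ctr",(c[:2]+P.mean(0)*1e-3).round(4),"axis deg(world, from x to y)",np.degrees(np.arctan2(u[1],u[0]))%180)
E
python3 slot.py b
```

```text
t 29.88 tcp [ 0.6319 -0.0978  0.1175] rpy [3.139e+00 1.000e-03 1.634e+00] F [-0.1 -0.3  0.1] w 0.0375 q [-0.24  0.3   1.24 -0.    1.6  -0.31]
[(0.67, [324.5, 168.1], [0.6348, -0.0377, 0.0765])]
[(0.56, [319.2, 164.0], [0.6326, -0.0362, 0.0765])]
blob mm 71.95 ctr [ 0.6362 -0.0322] axis deg(world, from x to y) 176.16006176856854
blob mm 76.37 ctr [ 0.6351 -0.0429] axis deg(world, from x to y) 174.92667354523982
```

View pics/slot_b.png

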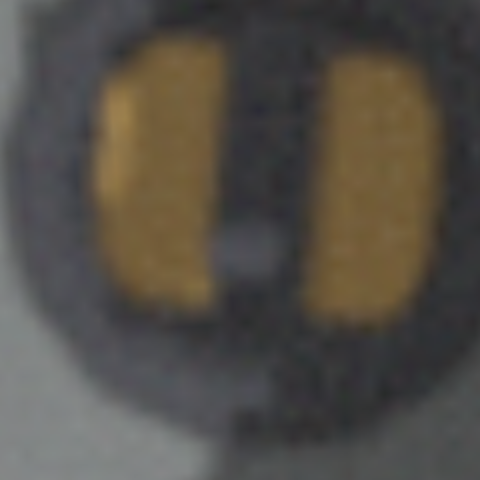

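Request:
arm_command(commands="20 0 0 0 0 0 0.4;25 0 0 0 0 0 0.4;25 0 0 0 0 0 0.4;25 0 0 0 0 0 0.4;15 0 0 0 0 0 0.4;9 1 0 0 0 0 0.4;0 0 0 0 0 0 0.4")

```text
time: 30.95
tool_pos: [0.629, 0.0265, 0.1244]
ee_rot: [3.127, 0.002, 1.632]
wrist_force: [0.1, -0.0, 0.4]
width: 0.0378
```

```bash
python3 slot.py a; python3 -c "
from h import *
need(.394,-.29,.22,93.5)"
```

```text
t 30.95 tcp [0.629  0.0265 0.1244] rpy [3.127e+00 2.000e-03 1.632e+00] F [ 0.1 -0.   0.4] w 0.0378 q [-0.05  0.27  1.27 -0.    1.59 -0.11]
[(0.68, [314.3, 328.5], [0.6332, -0.0323, 0.0765]), (0.61, [317.7, 159.0], [0.6279, 0.0923, 0.0765])]
[(0.87, [316.7, 331.3], [0.635, -0.0355, 0.0765]), (0.6, [317.6, 158.9], [0.6279, 0.0914, 0.0765])]
blob mm 51.62 ctr [ 0.6362 -0.0325] axis deg(world, from x to y) 176.23599614154847
blob mm 114.13 ctr [ 0.6351 -0.0411] axis deg(world, from x to y) 171.48158230796182
need mm [-301.  -251.8  -98.9] deg [ 0.8  0.1 -0.1]
```

```bash
sed -i 's/    c=np.array(d\[0\]\[2\])/    c=np.array(max(d,key=lambda e:e[2][1])[2])/' slot.py; python3 slot.py a
```

```text
t 31.15 tcp [0.6289 0.0252 0.1242] rpy [3.127e+00 2.000e-03 1.630e+00] F [0.3 0.6 0. ] w 0.0382 q [-0.05  0.27  1.27 -0.    1.59 -0.11]
[(0.82, [314.6, 326.7], [0.6331, -0.0319, 0.0765]), (0.58, [316.9, 159.6], [0.6274, 0.0905, 0.0765])]
[(0.76, [317.3, 158.2], [0.6276, 0.0915, 0.0765])]
blob mm 78.84 ctr [0.6294 0.0974] axis deg(world, from x to y) 167.57818744147846
blob mm 78.44 ctr [0.6268 0.0871] axis deg(world, from x to y) 165.3847978589628
```

Request:
arm_command(commands="0 0 -20 0.8 0 0 0.5;-20 -10 -30 0 0 0 0.5;-30 -25 -25 0 0 0 0.5;-35 -30 -15 0 0 0 0.6;-35 -30 0 0 0 0 0.6;-35 -30 0 0 0 0 0.6;-35 -30 0 0 0 0 0.6;-35 -30 0 0 0 0 0.6;-35 -30 0 0 0 0 0.6;-25 -20 0 0 0 0 0.6;-10 -10 0 0 0 0 0.6;0 0 0 0 0 0 0.6")

```text
time: 32.85
tool_pos: [0.3938, -0.2949, 0.2181]
ee_rot: [3.141, 0.005, 1.626]
wrist_force: [0.8, 0.8, -0.6]
width: 0.0565
```

```bash
python3 c.py 12 driver:.005 stand:0 stand:.06 driver:.13; python3 c.py 12b driver:.005 stand:0
```

```text
t 32.85 tcp [ 0.3938 -0.2949  0.2181] rpy [3.141 0.005 1.626] F [ 0.8  0.8 -0.6] w 0.0565 q [-0.76 -0.05  1.43 -0.    1.75 -0.81]
driver [(0.79, [320.8, 155.7], [0.3969, -0.2279, 0.005])]
  box 0.88 [305. 133.  29.  37.]
stand [(0.63, [318.5, 153.4], [0.3943, -0.2255, 0.0])]
  box 0.61 [282. 119.  73.  71.]
stand [(0.63, [318.5, 153.4], [0.3938, -0.2255, 0.06])]
  box 0.61 [282. 119.  73.  71.]
driver [(0.79, [320.8, 155.7], [0.395, -0.2273, 0.13])]
  box 0.88 [305. 133.  29.  37.]
t 33.3 tcp [ 0.3945 -0.2942  0.218 ] rpy [3.141 0.005 1.629] F [-0.2  0.3 -0. ] w 0.0565 q [-0.75 -0.05  1.43 -0.    1.75 -0.81]
driver [(0.74, [320.2, 154.4], [0.3966, -0.2258, 0.005])]
stand [(0.87, [319.2, 154.7], [0.3955, -0.2262, 0.0])]
  box 0.61 [284. 123.  71.  68.]
```

View pics/w_12.png

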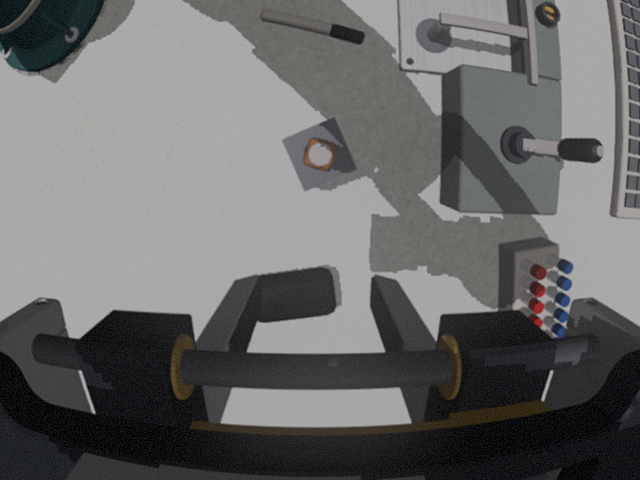

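```bash
python3 - <<'E'
from h import *
for k in range(2):
    s=snap("wrist")
    im=s["img"];c=np.array([.395,-.227,.127]);N=240
    out=[]
    for z,w in [(.127,.06),(.06,.1)]:
        c[2]=z;g=np.mgrid[0:N,0:N];m=np.zeros((N,N,2),np.float32)
        for i in range(N):
            for j in range(N): m[i,j]=proj(s,c+[(N/2-i)*w/N,(N/2-j)*w/N,0])
        out.append(cv2.remap(im,m,None,cv2.INTER_LINEAR))
p=out[0];hsv=cv2.cvtColor(p,cv2.COLOR_BGR2HSV)
b=((hsv[...,1]>60)&((hsv[...,0]<25)|(hsv[...,0]>170))).astype(np.uint8)
b=cv2.morphologyEx(b,cv2.MORPH_CLOSE,np.ones((9,9)));n,l,S,ce=cv2.connectedComponentsWithStats(b);k=1+np.argmax(S[1:,4])
cs,_=cv2.findContours((l==k).astype(np.uint8),0,2);r=cv2.minAreaRect(max(cs,key=cv2.contourArea));print("handle",r,"mm",np.array(r[1])*60/N)
bx=cv2.boxPoints(r);e=bx[1]-bx[0];print("edge world deg",np.degrees(np.arctan2(-e[0],-e[1]))%90)
cc=np.array(r[0]);print("ctr world",c[0]+(N/2-cc[1])*.06/N,c[1]+(N/2-cc[0])*.06/N)
cv2.imwrite("pics/drv.png",cv2.resize(np.hstack(out),(800,400)))
E
```

```text
handle ((116.14706420898438, 123.41177368164062), (91.19339752197266, 94.34635162353516), 14.03624439239502) mm [22.79834938 23.58658791]
edge world deg 75.96375
ctr world 0.39414705657958987 -0.2260367660522461
```

View pics/drv.png

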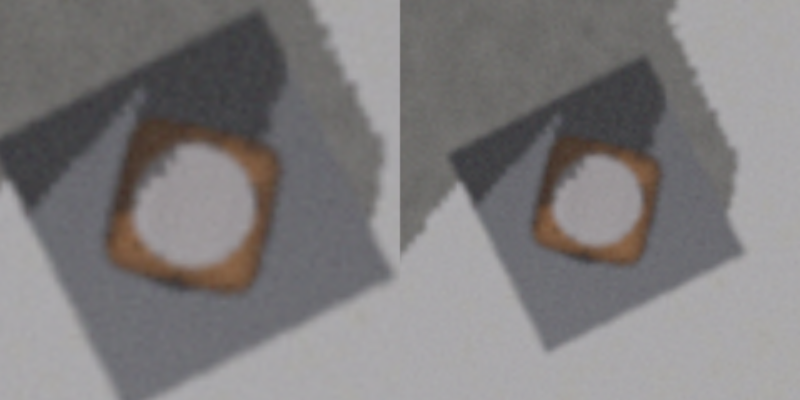

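```bash
python3 -c "
from h import *
need(.3943,-.2262,.16,76)"
```

```text
need mm [68.7  4.1 57.7] deg [ 0.1  0.3 17.3]
```

Request:
arm_command(commands="17 0 0 0 0 5.8 0.6;17 -1 0 0 0 5.8 0.6;17 -3 0 0 0 5.7 0.6;17 -5 0 0 0 0 0.6;0 0 0 0 0 0 0.6")

```text
time: 34.28
tool_pos: [0.3917, -0.2241, 0.2176]
ee_rot: [3.139, 0.005, 1.317]
wrist_force: [-0.4, 0.3, 0.3]
width: 0.0565
```

```bash
python3 -c "
from h import *
st();need(.3943,-.2262,.16,76)"
```

```text
t 34.27 tcp [ 0.3917 -0.2241  0.2176] rpy [3.139 0.005 1.317] F [-0.4  0.3  0.3] w 0.0565 q [-0.64 -0.14  1.52 -0.    1.76 -0.39]
need mm [-1.1  2.9 57.6] deg [ 0.1  0.3 -0.5]
```

Request:
arm_command(commands="-1 3 15 0 0.3 -0.5 0.6;0 0 20 0 0 0 0.6;0 0 18 0 0 0 0.6;0 0 4 0 0 0 0.6;0 0 0 0 0 0 0.6")

```text
time: 34.9
tool_pos: [0.3942, -0.228, 0.1552]
ee_rot: [-3.141, -0.001, 1.328]
wrist_force: [0.1, -0.2, 1.2]
width: 0.056
```

```bash
python3 -c "
from h import *
st();need(.3943,-.2262,.078,76)"
```

```text
t 34.9 tcp [ 0.3942 -0.228   0.1552] rpy [-3.141e+00 -1.000e-03  1.328e+00] F [ 0.1 -0.2  1.2] w 0.056 q [-0.65 -0.12  1.62  0.    1.64 -0.41]
need mm [ 1.7 -0.3 77.2] deg [-0.  -0.   0.1]
```

Request:
arm_command(commands="1 0 15 0 0 0 0.6;0 0 18 0 0 0 0.6;0 0 18 0 0 0 0.6;0 0 14 0 0 0 0.6;0 0 10 0 0 0 0.6;0 0 0 0 0 0 0.6")

```text
time: 35.65
tool_pos: [0.3955, -0.2279, 0.0772]
ee_rot: [3.139, 0.001, 1.328]
wrist_force: [0.7, -0.1, 0.7]
width: 0.0566
```

```bash
python3 -c "
from h import *
st();need(.3943,-.2262,.078,76)"
```

```text
t 35.65 tcp [ 0.3955 -0.2279  0.0772] rpy [3.139e+00 1.000e-03 1.328e+00] F [ 0.7 -0.1  0.7] w 0.0566 q [-0.65 -0.08  1.74  0.    1.48 -0.41]
need mm [ 1.4 -1.6 -0.8] deg [0.1 0.  0.1]
```

Close, check, then lift.

Request:
arm_command(commands="1 -1 0 0 0 0 0.6;0 0 0 0 0 0 0.1;0 0 0 0 0 0 0.1;0 0 0 0 0 0 0.1;0 0 0 0 0 0 0.1;0 0 0 0 0 0 0.1;0 0 0 0 0 0 0.1")

```text
time: 36.52
tool_pos: [0.3961, -0.2277, 0.0795]
ee_rot: [3.135, 0.003, 1.328]
wrist_force: [0.1, -0.3, 0.5]
width: 0.0239
```

```bash
python3 -c "
from h import *
st()"
```

```text
t 36.52 tcp [ 0.3961 -0.2277  0.0795] rpy [3.135e+00 3.000e-03 1.328e+00] F [ 0.1 -0.3  0.5] w 0.0239 q [-0.65 -0.09  1.74  0.    1.48 -0.4 ]
```

Request:
arm_command(commands="0 0 -8 0 0 0 0.1;0 0 -15 0 0 0 0.1;0 0 -20 0 0 0 0.1;0 0 -20 0 0 0 0.1;0 0 -20 0 0 0 0.1;0 0 -20 0 0 0 0.1;0 0 -20 0 0 0 0.1;0 0 -15 0 0 0 0.1;0 0 0 0 0 0 0.1")

```text
time: 37.65
tool_pos: [0.3959, -0.2275, 0.2297]
ee_rot: [3.128, 0.005, 1.329]
wrist_force: [0.7, 0.0, -1.2]
width: 0.0237
```

```bash
python3 - <<'E'
from h import *
st()
s=snap("wrist");a=s["img"];t=snap("scene");b=t["img"]
o=robot.get_obs();p=np.array(o["tool_pos"]);u=proj(t,p-[0,0,.04]).astype(int);print(u)
b=cv2.resize(b[max(u[1]-60,0):u[1]+60,u[0]-60:u[0]+60],(480,480),interpolation=cv2.INTER_CUBIC)
cv2.imwrite("pics/m13.png",np.hstack([cv2.resize(a[150:400,200:440],(460,480)),b])[:, :940][::1]);i=cv2.imread("pics/m13.png");cv2.imwrite("pics/m13.png",cv2.resize(i,(800,410)))
E
```

```text
t 37.65 tcp [ 0.3959 -0.2275  0.2297] rpy [3.128 0.005 1.329] F [ 0.7  0.  -1.2] w 0.0237 q [-0.65 -0.14  1.49  0.    1.77 -0.4 ]
[175 191]
```

View pics/m13.png

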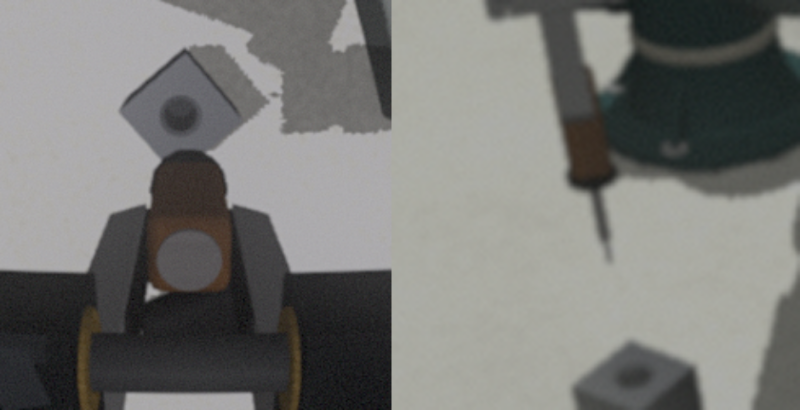

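```bash
python3 - <<'E'
from h import *
o=robot.get_obs();z=o["tool_pos"][2]-.0745
for n in ["scene","top","scene"]:
    s=snap(n);print(n,tips(s,"driver",z)); print(" expected px",proj(s,np.array(o["tool_pos"])-[0,0,.0745]))
    if n=="scene":
        b=s["img"][160:240,150:200];cv2.imwrite("pics/drv2.png",cv2.resize(b,(500,800))[200:])
# target slot b: blade dir = yaw-90
need(.6357,-.0376,.23,85)
need(.6281,.0923,.23,76)
E
```

```text
scene [(0.92, [179.3, 205.7], [0.3959, -0.2244, 0.1533]), (0.4, [239.2, 286.6], [0.6839, -0.2312, 0.1533])]
 expected px [178.00375374 205.92414175]
top []
 expected px [436.19500603 310.88549139]
scene [(0.87, [180.6, 204.2], [0.3922, -0.2202, 0.1533]), (0.69, [311.6, 246.6], [0.6634, -0.071, 0.1533]), (0.68, [167.1, 383.8], [0.8014, -0.4008, 0.1533]), (0.45, [431.6, 281.0], [0.857, 0.0478, 0.1533])]
 expected px [178.00375374 205.92414175]
need mm [241.4 188.3  -2.2] deg [ 0.5  0.2 -8.9]
need mm [365.7 149.8  -2.9] deg [0.5 0.2 0.1]
```

Request:
arm_command(commands="15 12 0 0.5 0.2 -2 0.1;25 20 0 0 0 -2 0.1;30 24 0 0 0 -2 0.1;35 28 0 0 0 -2 0.1;35 28 0 0 0 -1 0.1;35 26 0 0 0 0 0.1;30 22 0 0 0 0 0.1;20 14 0 0 0 0 0.1;12 8 0 0 0 0 0.1;0 0 0 0 0 0 0.1")

```text
time: 39.3
tool_pos: [0.6104, -0.0094, 0.2207]
ee_rot: [-3.132, 0.0, 1.488]
wrist_force: [0.3, -0.1, -0.9]
width: 0.0238
```

```bash
cat > n.py <<'E'
from h import *
import sys
st();a=list(map(float,sys.argv[1:]));need(*a);o=robot.get_obs();print("tip z",round(o["tool_pos"][2]-.0745,4),"yaw",np.degrees(o["ee_rot"][2]).round(1),"T",np.round(o["wrist_torque"],2))
E
python3 n.py .635 -.0385 .17 85.5
```

```text
t 39.3 tcp [ 0.6104 -0.0094  0.2207] rpy [-3.132  0.     1.488] F [ 0.3 -0.1 -0.9] w 0.0238 q [-0.11  0.23  1.13 -0.    1.79 -0.02]
need mm [-26.9  27.4  50.4] deg [-0.5  0.  -0.3]
tip z 0.1462 yaw 85.2 T [-0.05 -0.05  0.04]
```

Request:
arm_command(commands="-8 8 8 -0.5 0 -0.3 0.1;-9 9 12 0 0 0 0.1;-8 8 12 0 0 0 0.1;-2 2 12 0 0 0 0.1;0 0 6 0 0 0 0.1;0 0 0 0 0 0 0.1")

```text
time: 40.05
tool_pos: [0.6347, -0.0445, 0.1657]
ee_rot: [-3.138, 0.001, 1.488]
wrist_force: [-0.0, -0.1, -0.9]
width: 0.0237
```

```bash
python3 n.py .635 -.0385 .16 85.5; python3 - <<'E'
from h import *
o=robot.get_obs();z=o["tool_pos"][2]-.0745
s=snap("scene");print(tips(s,"driver",z)," exp",proj(s,np.array(o["tool_pos"])-[0,0,.0745]),tips(s,"slot_a",.0765))
u=proj(s,[.635,-.0385,.09]).astype(int);cv2.imwrite("pics/sb.png",cv2.resize(s["img"][u[1]-50:u[1]+30,u[0]-50:u[0]+50],(750,600),interpolation=cv2.INTER_CUBIC))
E
```

```text
t 40.05 tcp [ 0.6347 -0.0445  0.1657] rpy [-3.138e+00  1.000e-03  1.488e+00] F [-0.  -0.1 -0.9] w 0.0237 q [-0.16  0.29  1.17 -0.    1.69 -0.08]
need mm [ 6.  -0.2  5.7] deg [-0.2  0.1 -0.2]
tip z 0.0912 yaw 85.3 T [-0.02 -0.09 -0.  ]
[(0.83, [318.4, 258.1], [0.6375, -0.0384, 0.0912])]  exp [315.08845641 258.47503935] [(0.28, [164.7, 387.0], [0.744, -0.3984, 0.0765])]
```

View pics/sb.png

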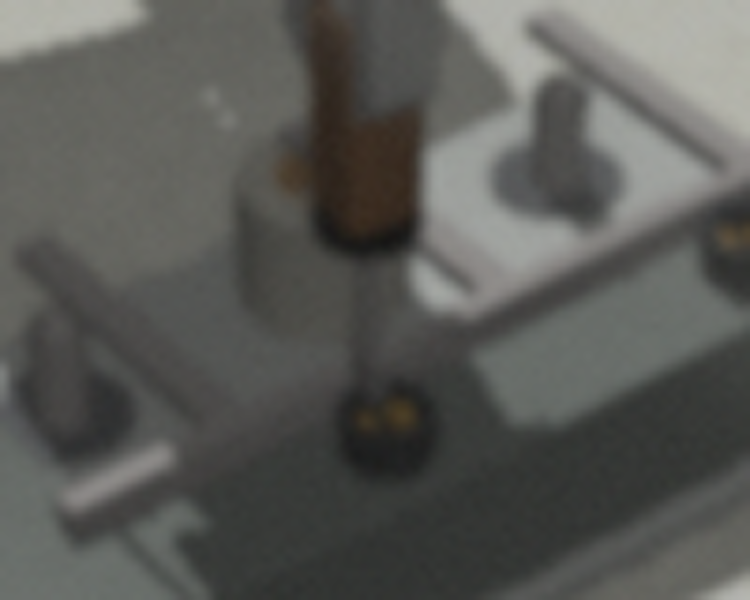

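Request:
arm_command(commands="4 0 0 0 0 0 0.1;2 0 2 0 0 0 0.1;0 0 0 0 0 0 0.1")

```text
time: 40.58
tool_pos: [0.6365, -0.0372, 0.1668]
ee_rot: [3.139, 0.001, 1.49]
wrist_force: [-0.3, -0.4, -1.2]
width: 0.0234
```

```bash
python3 n.py .635 -.0385 .154 85.5
```

```text
t 40.58 tcp [ 0.6365 -0.0372  0.1668] rpy [3.139e+00 1.000e-03 1.490e+00] F [-0.3 -0.4 -1.2] w 0.0234 q [-0.15  0.28  1.17 -0.    1.69 -0.07]
need mm [-1.4 -1.4 12.8] deg [ 0.1  0.1 -0.2]
tip z 0.0923 yaw 85.3 T [-0.05 -0.09 -0.01]
```

Request:
arm_command(commands="-1 -1.5 4 0 0 0 0.1;0 0 5 0 0 0 0.1;0 0 3 0 0 0 0.1;0 0 0 0 0 0 0.1")

```text
time: 41.08
tool_pos: [0.6346, -0.0382, 0.1536]
ee_rot: [3.14, 0.001, 1.49]
wrist_force: [-0.6, 0.7, -0.9]
width: 0.0237
```

```bash
python3 n.py .635 -.0385 .145 85.5
```

```text
t 41.08 tcp [ 0.6346 -0.0382  0.1536] rpy [3.14e+00 1.00e-03 1.49e+00] F [-0.6  0.7 -0.9] w 0.0237 q [-0.15  0.28  1.19 -0.    1.66 -0.07]
need mm [-0.3  0.4  8.6] deg [ 0.1  0.1 -0.2]
tip z 0.0791 yaw 85.3 T [-0.07 -0.05  0.04]
```

Tip below the rim (82), free. Continue.

Request:
arm_command(commands="0 0 2 0 0 0 0.1;0 0 2 0 0 0 0.1;0 0 2 0 0 0 0.1;0 0 2 0 0 0 0.1;0 0 0 0 0 0 0.1")

```text
time: 41.7
tool_pos: [0.6348, -0.0383, 0.1452]
ee_rot: [3.14, 0.001, 1.489]
wrist_force: [0.1, -0.9, -0.4]
width: 0.0239
```

```bash
python3 n.py .635 -.0385 .145 85.5
```

```text
t 41.7 tcp [ 0.6348 -0.0383  0.1452] rpy [3.140e+00 1.000e-03 1.489e+00] F [ 0.1 -0.9 -0.4] w 0.0239 q [-0.15  0.29  1.21 -0.    1.65 -0.07]
need mm [-0.2  0.2  0.2] deg [ 0.1  0.1 -0.2]
tip z 0.0707 yaw 85.3 T [ 0.   -0.11  0.  ]
```

Request:
arm_command(commands="0 0 0 0 0 8 0.1;0 0 0 0 0 8 0.1;0 0 0 0 0 8 0.1;0 0 0 0 0 8 0.1;0 0 0 0 0 8 0.1")

```text
time: 42.32
tool_pos: [0.6341, -0.0384, 0.1453]
ee_rot: [3.14, 0.001, 0.769]
wrist_force: [-1.1, 0.7, -0.1]
width: 0.024
```

```bash
python3 n.py .635 -.0385 .145 45
```

```text
t 42.33 tcp [ 0.6341 -0.0384  0.1453] rpy [3.14e+00 1.00e-03 7.69e-01] F [-1.1  0.7 -0.1] w 0.024 q [-0.15  0.29  1.21 -0.    1.65  0.65]
need mm [0.6 0.7 0.3] deg [ 0.1  0.1 -0.9]
tip z 0.0708 yaw 44.1 T [0.01 0.08 0.14]
```

Torque 0.14 N·m appears: the screw is turning. Continue.

Request:
arm_command(commands="0.5 0.5 0 0 0 8 0.1;0 0 0 0 0 8 0.1;0 0 0 0 0 8 0.1;0 0 0 0 0 8 0.1;0 0 0 0 0 8 0.1")

```text
time: 42.95
tool_pos: [0.6334, -0.0376, 0.1453]
ee_rot: [3.141, 0.003, 0.049]
wrist_force: [-0.0, 0.6, -1.1]
width: 0.0236
```

```bash
python3 n.py .635 -.0385 .145 45
```

```text
t 42.95 tcp [ 0.6334 -0.0376  0.1453] rpy [3.141e+00 3.000e-03 4.900e-02] F [-0.   0.6 -1.1] w 0.0236 q [-0.15  0.29  1.2  -0.    1.65  1.37]
need mm [1.6 1.  0.3] deg [ -0.    0.2 -42.2]
tip z 0.0708 yaw 2.8 T [0.1  0.08 0.07]
```

Request:
arm_command(commands="0 0 0 0 0 4 0.1;0 0 0 0 0 4 0.1")

```text
time: 43.2
tool_pos: [0.6333, -0.0374, 0.1453]
ee_rot: [3.141, 0.003, -0.095]
wrist_force: [-0.6, 0.1, -0.7]
width: 0.0236
```

```bash
python3 n.py .635 -.0385 .145 0
```

```text
t 43.2 tcp [ 0.6333 -0.0374  0.1453] rpy [ 3.141e+00  3.000e-03 -9.500e-02] F [-0.6  0.1 -0.7] w 0.0236 q [-0.15  0.29  1.21 -0.    1.65  1.52]
need mm [1.8 1.  0.2] deg [ 0.   0.2 -5.4]
tip z 0.0708 yaw -5.4 T [0.01 0.02 0.09]
```

Request:
arm_command(commands="0 0 0 0 0 4 0.1;0 0 0 0 0 4 0.1")

```text
time: 43.45
tool_pos: [0.6332, -0.0371, 0.1453]
ee_rot: [3.141, 0.003, -0.239]
wrist_force: [-1.1, 0.9, -1.5]
width: 0.024
```

```bash
python3 n.py .635 -.0385 .145 0
```

```text
t 43.45 tcp [ 0.6332 -0.0371  0.1453] rpy [ 3.141e+00  3.000e-03 -2.390e-01] F [-1.1  0.9 -1.5] w 0.024 q [-0.15  0.29  1.21 -0.    1.65  1.66]
need mm [2.  0.9 0.3] deg [  0.    0.2 -13.7]
tip z 0.0708 yaw -13.7 T [0.07 0.01 0.15]
```

Request:
arm_command(commands="0 0 0 0 0 4 0.1;0 0 0 0 0 4 0.1")

```text
time: 43.7
tool_pos: [0.6332, -0.0369, 0.1453]
ee_rot: [3.14, 0.003, -0.382]
wrist_force: [0.0, 0.3, -0.7]
width: 0.0237
```

```bash
python3 n.py .635 -.0385 .145 0
```

```text
t 43.7 tcp [ 0.6332 -0.0369  0.1453] rpy [ 3.14e+00  3.00e-03 -3.82e-01] F [ 0.   0.3 -0.7] w 0.0237 q [-0.15  0.29  1.2  -0.    1.65  1.81]
need mm [2.2 0.8 0.3] deg [  0.    0.2 -21.9]
tip z 0.0708 yaw -21.9 T [0.11 0.03 0.25]
```

Request:
arm_command(commands="0 0 0 0 0 4 0.1;0 0 0 0 0 0 0.1")

```text
time: 43.95
tool_pos: [0.6333, -0.0362, 0.1453]
ee_rot: [3.141, 0.004, -0.452]
wrist_force: [0.0, -0.1, -0.8]
width: 0.0242
```

```bash
python3 n.py .635 -.0385 .145 0
```

```text
t 43.95 tcp [ 0.6333 -0.0362  0.1453] rpy [ 3.141  0.004 -0.452] F [ 0.  -0.1 -0.8] w 0.0242 q [-0.15  0.29  1.2   0.    1.65  1.88]
need mm [2.6 1.3 0.3] deg [ -0.    0.2 -25.9]
tip z 0.0708 yaw -25.9 T [ 0.14 -0.01  0.24]
```

Request:
arm_command(commands="0 0 0 0 0 -6 0.1;0 0 0 0 0 -6 0.1;0 0 0 0 0 -5 0.1;0 0 -5 0 0 0 0.1;0 0 -10 0 0 0 0.1;0 0 -10 0 0 0 0.1;0 0 -10 0 0 0 0.1;0 0 0 0 0 0 0.1")

```text
time: 44.95
tool_pos: [0.6342, -0.0373, 0.1846]
ee_rot: [3.14, 0.0, -0.145]
wrist_force: [0.8, -0.8, 0.0]
width: 0.0239
```

```bash
python3 n.py .635 -.0385 .145 0; cat > hd.py <<'E'
from h import *
s=snap("wrist");im=s["img"];o=robot.get_obs();c=np.array(o["tool_pos"])+[0,0,.0505];N=240;w=.05
R0=R.from_euler("xyz",o["ee_rot"]).as_matrix()
m=np.zeros((N,N,2),np.float32)
for i in range(N):
    for j in range(N): m[i,j]=proj(s,c+R0[:,0]*(N/2-i)*w/N+R0[:,1]*(j-N/2)*w/N)
p=cv2.remap(im,m,None,cv2.INTER_LINEAR);hsv=cv2.cvtColor(p,cv2.COLOR_BGR2HSV)
b=((hsv[...,1]>60)&((hsv[...,0]<25)|(hsv[...,0]>170))).astype(np.uint8);b=cv2.morphologyEx(b,cv2.MORPH_CLOSE,np.ones((25,25)))
cs,_=cv2.findContours(b,0,2);k=max(cs,key=cv2.contourArea);print(cv2.minAreaRect(k))
cv2.imwrite("pics/hd.png",cv2.resize(p,(480,480)))
# top disc (light) centre
E
python3 hd.py
```

```text
t 44.95 tcp [ 0.6342 -0.0373  0.1846] rpy [ 3.14   0.    -0.145] F [ 0.8 -0.8  0. ] w 0.0239 q [-0.15  0.28  1.14 -0.    1.73  1.57]
need mm [ 1.   1.  39.6] deg [ 0.1  0.  -8.3]
tip z 0.1101 yaw -8.3 T [ 0.04  0.01 -0.03]
((124.99998474121094, 76.49998474121094), (117.99998474121094, 152.99996948242188), 0.0)
```

View pics/hd.png

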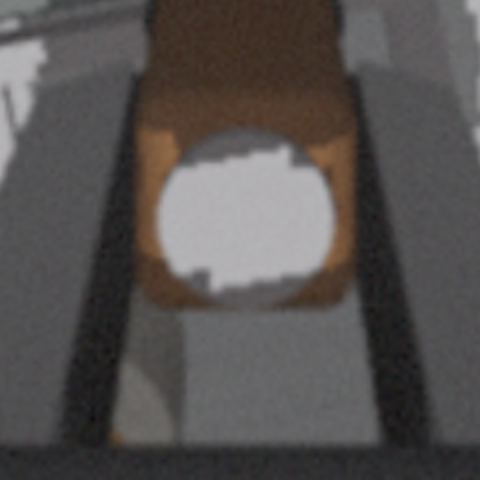

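Request:
arm_command(commands="0 3 0 0 0 -9.4 0.1;0 5 0 0 0 -9.4 0.1;0 5 0 0 0 -9.4 0.1;0 5 0 0 0 -9.4 0.1;0 0 0 0 0 -9.4 0.1;0 0 0 0 0 -9.4 0.1;0 0 0 0 0 -9.4 0.1;-5 0 0 0 0 -9.4 0.1;-10 0 0 0 0 -9.4 0.1;-12 0 0 0 0 -8 0.1;-10 0 0 0 0 0 0.1;0 0 0 0 0 0 0.1")

```text
time: 46.5
tool_pos: [0.6242, -0.0909, 0.1766]
ee_rot: [-3.128, -0.001, 1.522]
wrist_force: [0.3, 0.2, -1.7]
width: 0.0234
```

```bash
sed -i 's/max(d,key=lambda e:e\[2\]\[1\])/(min if sys.argv[1][0]=="b" else max)(d,key=lambda e:e[2][1])/' slot.py; python3 slot.py b2; python3 n.py .6276 .091 .185 77
```

```text
t 46.5 tcp [ 0.6242 -0.0909  0.1766] rpy [-3.128e+00 -1.000e-03  1.522e+00] F [ 0.3  0.2 -1.7] w 0.0234 q [-0.23  0.28  1.15 -0.    1.72 -0.18]
[(0.58, [309.5, 25.8], [0.6274, 0.0886, 0.0765]), (0.56, [326.3, 171.8], [0.6351, -0.0364, 0.0765]), (0.38, [195.1, 34.3], [0.5293, 0.0925, 0.0765])]
[(0.88, [325.0, 172.0], [0.634, -0.0357, 0.0765]), (0.68, [310.5, 25.9], [0.628, 0.0892, 0.0765])]
blob mm 78.95 ctr [ 0.6409 -0.037 ] axis deg(world, from x to y) 91.65467232656428
blob mm 73.3 ctr [ 0.6302 -0.0375] axis deg(world, from x to y) 90.34744962811435
t 46.7 tcp [ 0.6243 -0.0899  0.177 ] rpy [-3.128e+00 -1.000e-03  1.524e+00] F [-0.3 -0.7 -1. ] w 0.0238 q [-0.23  0.28  1.15 -0.    1.72 -0.19]
need mm [180.8  -5.3  -7.8] deg [-0.8  0.  10.3]
tip z 0.1025 yaw 87.3 T [-0.03 -0.03  0.01]
```

Request:
arm_command(commands="15 0 0 -0.8 0 3 0.1;25 0 0 0 0 3 0.1;30 -1 0 0 0 3 0.1;30 -1 0 0 0 1.3 0.1;30 -1 0 0 0 0 0.1;22 -1 0 0 0 0 0.1;12 -1 0 0 0 0 0.1;0 0 0 0 0 0 0.1")

```text
time: 47.7
tool_pos: [0.6494, 0.0793, 0.1775]
ee_rot: [3.14, -0.001, 1.336]
wrist_force: [-0.0, -0.5, -0.4]
width: 0.0237
```

```bash
python3 n.py .6274 .0912 .167 76.5
```

```text
t 47.7 tcp [0.6494 0.0793 0.1775] rpy [ 3.140e+00 -1.000e-03  1.336e+00] F [-0.  -0.5 -0.4] w 0.0237 q [0.03 0.32 1.1  0.   1.72 0.27]
need mm [  6.5 -24.2  10.5] deg [ 0.1 -0.   0.1]
tip z 0.103 yaw 76.6 T [-0.05 -0.01 -0.02]
```

Request:
arm_command(commands="2 -9 0 0 0 0 0.1;2 -9 3 0 0 0 0.1;1 -5 4 0 0 0 0.1;0 0 3 0 0 0 0.1;0 0 0 0 0 0 0.1")

```text
time: 48.32
tool_pos: [0.626, 0.0873, 0.1668]
ee_rot: [3.14, 0.001, 1.333]
wrist_force: [0.8, -0.8, -0.8]
width: 0.0235
```

```bash
python3 n.py .6274 .0912 .155 76.5
```

```text
t 48.33 tcp [0.626  0.0873 0.1668] rpy [3.140e+00 1.000e-03 1.333e+00] F [ 0.8 -0.8 -0.8] w 0.0235 q [ 0.05  0.27  1.18 -0.    1.69  0.29]
need mm [ 4.1  0.4 11.8] deg [ 0.1  0.  -0.1]
tip z 0.0923 yaw 76.4 T [-0.05 -0.09  0.01]
```

Request:
arm_command(commands="3.5 0.4 0 0 0 0 0.1;0.5 0 3 0 0 0 0.1;0 0 3 0 0 0 0.1;0 0 0 0 0 0 0.1")

```text
time: 48.82
tool_pos: [0.628, 0.0911, 0.1602]
ee_rot: [3.14, 0.001, 1.332]
wrist_force: [0.2, 0.1, -1.2]
width: 0.0235
```

```bash
python3 n.py .6274 .0912 .145 76.5
```

```text
t 48.83 tcp [0.628  0.0911 0.1602] rpy [3.140e+00 1.000e-03 1.332e+00] F [ 0.2  0.1 -1.2] w 0.0235 q [ 0.06  0.28  1.18 -0.    1.68  0.29]
need mm [-0.  -0.6 15.2] deg [ 0.1  0.  -0.2]
tip z 0.0857 yaw 76.3 T [-0.05 -0.03 -0.02]
```

Request:
arm_command(commands="0 -0.6 3 0 0 0 0.1;0 0 3 0 0 0 0.1;0 0 3 0 0 0 0.1;0 0 0 0 0 0 0.1")

```text
time: 49.32
tool_pos: [0.6273, 0.0912, 0.1504]
ee_rot: [3.14, 0.001, 1.332]
wrist_force: [0.2, 0.2, -0.6]
width: 0.0241
```

```bash
python3 n.py .6274 .0912 .145 76.5
```

```text
t 49.33 tcp [0.6273 0.0912 0.1504] rpy [3.140e+00 1.000e-03 1.332e+00] F [ 0.2  0.2 -0.6] w 0.0241 q [ 0.06  0.28  1.2  -0.    1.66  0.29]
need mm [0.1 0.1 5.4] deg [ 0.1  0.  -0.2]
tip z 0.0759 yaw 76.3 T [-0.   -0.05 -0.01]
```

Request:
arm_command(commands="0 0 2 0 0 0 0.1;0 0 2 0 0 0 0.1;0 0 1.2 0 0 0 0.1;0 0 0 0 0 0 0.1")

```text
time: 49.82
tool_pos: [0.6274, 0.0912, 0.1451]
ee_rot: [3.14, 0.001, 1.332]
wrist_force: [-0.1, 0.1, -0.7]
width: 0.024
```

```bash
python3 n.py .6274 .0912 .145 76.5
```

```text
t 49.83 tcp [0.6274 0.0912 0.1451] rpy [3.140e+00 1.000e-03 1.332e+00] F [-0.1  0.1 -0.7] w 0.024 q [ 0.06  0.28  1.21 -0.    1.65  0.29]
need mm [ 0.  -0.   0.1] deg [ 0.1  0.  -0.2]
tip z 0.0706 yaw 76.3 T [-0.04 -0.07  0.01]
```

Request:
arm_command(commands="0 0 0 0 0 8 0.1;0 0 0 0 0 8 0.1;0 0 0 0 0 8 0.1;0 0 0 0 0 8 0.1;0 0 0 0 0 8 0.1;0 0 0 0 0 8 0.1")

```text
time: 50.58
tool_pos: [0.6265, 0.0913, 0.1452]
ee_rot: [3.141, 0.001, 0.468]
wrist_force: [-0.1, -0.6, -1.0]
width: 0.0235
```

```bash
python3 n.py .6274 .0912 .145 28
```

```text
t 50.58 tcp [0.6265 0.0913 0.1452] rpy [3.141e+00 1.000e-03 4.680e-01] F [-0.1 -0.6 -1. ] w 0.0235 q [ 0.06  0.28  1.21 -0.    1.65  1.16]
need mm [0.8 0.5 0.2] deg [ 0.   0.1 -1.2]
tip z 0.0707 yaw 26.8 T [0.03 0.12 0.06]
```

Request:
arm_command(commands="0.3 0.3 0 0 0 8 0.1;0 0 0 0 0 8 0.1;0 0 0 0 0 8 0.1;0 0 0 0 0 8 0.1;0 0 0 0 0 6 0.1;0 0 0 0 0 4 0.1")

```text
time: 51.32
tool_pos: [0.6257, 0.0922, 0.1452]
ee_rot: [3.141, 0.003, -0.288]
wrist_force: [-0.3, 0.4, -0.9]
width: 0.0238
```

```bash
python3 n.py .6274 .0912 .145 -15
```

```text
t 51.33 tcp [0.6257 0.0922 0.1452] rpy [ 3.141e+00  3.000e-03 -2.880e-01] F [-0.3  0.4 -0.9] w 0.0238 q [0.06 0.28 1.21 0.   1.65 1.92]
need mm [1.9 0.5 0.2] deg [ 0.   0.2 -1.5]
tip z 0.0707 yaw -16.5 T [0.09 0.06 0.07]
```

Request:
arm_command(commands="0 0 0 0 0 4 0.1;0 0 0 0 0 4 0.1")

```text
time: 51.58
tool_pos: [0.6256, 0.0925, 0.1452]
ee_rot: [3.141, 0.003, -0.431]
wrist_force: [0.1, 0.2, -1.3]
width: 0.0239
```

```bash
python3 n.py .6274 .0912 .145 -25
```

```text
t 51.58 tcp [0.6256 0.0925 0.1452] rpy [ 3.141e+00  3.000e-03 -4.310e-01] F [ 0.1  0.2 -1.3] w 0.0239 q [0.06 0.28 1.21 0.   1.65 2.06]
need mm [2.1 0.4 0.2] deg [0.  0.2 0.3]
tip z 0.0707 yaw -24.7 T [ 0.08 -0.02  0.28]
```

Request:
arm_command(commands="0 0 0 0 0 3 0.1;0 0 0 0 0 0 0.1;0 0 0 0 0 -6 0.1;0 0 0 0 0 -6 0.1;0 0 0 0 0 -5 0.1;0 0 -5 0 0 0 0.1;0 0 -10 0 0 0 0.1;0 0 -15 0 0 0 0.1;0 0 -15 0 0 0 0.1;0 0 0 0 0 0 0.1")

```text
time: 52.82
tool_pos: [0.6265, 0.0912, 0.1955]
ee_rot: [3.14, 0.0, -0.179]
wrist_force: [-0.6, -0.1, -1.0]
width: 0.0239
```

```bash
python3 n.py .627 .03 .2 76
```

```text
t 52.83 tcp [0.6265 0.0912 0.1955] rpy [ 3.14   0.    -0.179] F [-0.6 -0.1 -1. ] w 0.0239 q [ 0.06  0.27  1.12 -0.    1.75  1.81]
need mm [11.4 60.1 -4.4] deg [  0.1   0.1 -86.2]
tip z 0.121 yaw -10.2 T [ 0.04 -0.04  0.  ]
```

Rotate back to 76° while moving to −y, and check slot a.

Request:
arm_command(commands="0 6 0 0 0 -9.6 0.1;0 6 0 0 0 -9.6 0.1;0 6 -2 0 0 -9.6 0.1;0 6 -2 0 0 -9.6 0.1;0 0 0 0 0 -9.6 0.1;0 0 0 0 0 -9.6 0.1;-5 0 0 0 0 -9.6 0.1;-8 0 0 0 0 -9.6 0.1;-12 0 0 0 0 -9.4 0.1;-14 0 0 0 0 0 0.1;-10 0 0 0 0 0 0.1;0 0 0 0 0 0 0.1")

```text
time: 54.32
tool_pos: [0.6104, 0.0198, 0.1977]
ee_rot: [-3.137, 0.002, 1.369]
wrist_force: [0.2, -0.0, -0.7]
width: 0.0237
```

```bash
python3 slot.py a2; python3 slot.py b3|grep blob; python3 n.py .396 -.2277 .22 76
```

```text
t 54.33 tcp [0.6104 0.0198 0.1977] rpy [-3.137e+00  2.000e-03  1.369e+00] F [ 0.2 -0.  -0.7] w 0.0237 q [-0.06  0.23  1.18 -0.    1.74  0.14]
[(0.58, [320.4, 150.3], [0.6294, 0.0901, 0.0765])]
[(0.72, [320.9, 149.4], [0.63, 0.0916, 0.0765])]
blob mm 82.08 ctr [0.6334 0.0925] axis deg(world, from x to y) 91.8717272841128
blob mm 80.46 ctr [0.6229 0.092 ] axis deg(world, from x to y) 91.76597619198012
blob mm 81.71 ctr [0.6335 0.0925] axis deg(world, from x to y) 91.28645392095234
blob mm 80.3 ctr [0.6229 0.0919] axis deg(world, from x to y) 90.62488847510024
t 54.73 tcp [0.6105 0.0211 0.1977] rpy [-3.137e+00  2.000e-03  1.373e+00] F [-0.   1.  -0.4] w 0.0238 q [-0.06  0.23  1.18 -0.    1.74  0.14]
need mm [-286.2 -161.4  -20.9] deg [-0.3  0.1  2.6]
tip z 0.1232 yaw 78.6 T [ 0.02 -0.09  0.01]
```

Request:
arm_command(commands="-15 -8 -6 -0.3 0 1 0.1;-25 -14 -6 0 0 1 0.1;-32 -18 -4 0 0 0.6 0.1;-35 -20 -2 0 0 0 0.1;-35 -20 0 0 0 0 0.1;-35 -20 0 0 0 0 0.1;-35 -20 0 0 0 0 0.1;-30 -16 0 0 0 0 0.1;-20 -11 0 0 0 0 0.1;-10 -6 0 0 0 0 0.1;0 0 0 0 0 0 0.1")

```text
time: 56.1
tool_pos: [0.3839, -0.2174, 0.223]
ee_rot: [3.131, 0.01, 1.316]
wrist_force: [0.3, -1.1, -0.9]
width: 0.0236
```

```bash
python3 n.py .396 -.2277 .18 76
```

```text
t 56.1 tcp [ 0.3839 -0.2174  0.223 ] rpy [3.131 0.01  1.316] F [ 0.3 -1.1 -0.9] w 0.0236 q [-0.64 -0.17  1.53 -0.01  1.77 -0.39]
need mm [-6.4 13.9 43.2] deg [ 0.6  0.6 -0.6]
tip z 0.1485 yaw 75.4 T [-0.04 -0.08  0.02]
```

Request:
arm_command(commands="-3 7 8 0.6 0.6 -0.6 0.1;-3 6 12 0 0 0 0.1;0 1 14 0 0 0 0.1;0 0 8 0 0 0 0.1;0 0 0 0 0 0 0.1")

```text
time: 56.72
tool_pos: [0.3978, -0.2252, 0.1761]
ee_rot: [-3.138, -0.003, 1.331]
wrist_force: [0.2, 0.1, -0.9]
width: 0.0237
```

```bash
python3 n.py .396 -.2277 .145 76
```

```text
t 56.73 tcp [ 0.3978 -0.2252  0.1761] rpy [-3.138e+00 -3.000e-03  1.331e+00] F [ 0.2  0.1 -0.9] w 0.0237 q [-0.64 -0.12  1.58  0.    1.69 -0.4 ]
need mm [-3.  -1.1 31. ] deg [-0.2 -0.2  0.3]
tip z 0.1016 yaw 76.3 T [-0.   -0.03 -0.02]
```

Request:
arm_command(commands="-3 -1 6 -0.2 -0.2 0.3 0.1;0 0 10 0 0 0 0.1;0 0 10 0 0 0 0.1;0 0 4 0 0 0 0.1;0 0 0 0 0 0 0.1")

```text
time: 57.35
tool_pos: [0.396, -0.228, 0.1445]
ee_rot: [3.141, 0.001, 1.325]
wrist_force: [0.1, -1.2, -0.4]
width: 0.0243
```

```bash
python3 n.py .396 -.2277 .11 76
```

```text
t 57.35 tcp [ 0.396  -0.228   0.1445] rpy [3.141e+00 1.000e-03 1.325e+00] F [ 0.1 -1.2 -0.4] w 0.0243 q [-0.65 -0.11  1.64 -0.    1.62 -0.4 ]
need mm [ 0.3 -0.1 34.5] deg [ 0.1  0.  -0.1]
tip z 0.07 yaw 75.9 T [ 0.01 -0.09 -0.03]
```

Request:
arm_command(commands="0 0 6 0 0 0 0.1;0 0 8 0 0 0 0.1;0 0 8 0 0 0 0.1;0 0 8 0 0 0 0.1;0 0 0 0 0 0 0.1")

```text
time: 57.98
tool_pos: [0.396, -0.228, 0.1125]
ee_rot: [3.141, 0.001, 1.325]
wrist_force: [0.4, 0.1, -1.2]
width: 0.0236
```

```bash
python3 n.py .396 -.2277 .0795 76
```

```text
t 57.98 tcp [ 0.396  -0.228   0.1125] rpy [3.141e+00 1.000e-03 1.325e+00] F [ 0.4  0.1 -1.2] w 0.0236 q [-0.65 -0.1   1.69 -0.    1.55 -0.4 ]
need mm [ 0.3 -0.1 33. ] deg [ 0.   0.  -0.1]
tip z 0.038 yaw 75.9 T [ 0.02 -0.05  0.02]
```

Request:
arm_command(commands="0 0 8 0 0 0 0.1;0 0 9 0 0 0 0.1;0 0 8 0 0 0 0.1;0 0 5 0 0 0 0.1;0 0 2 0 0 0 0.1;0 0 0 0 0 0 0.1")

```text
time: 58.72
tool_pos: [0.3964, -0.2284, 0.0797]
ee_rot: [3.14, 0.001, 1.325]
wrist_force: [-0.5, -0.0, -1.1]
width: 0.0238
```

```bash
python3 n.py .396 -.2277 .0795 76
```

```text
t 58.73 tcp [ 0.3964 -0.2284  0.0797] rpy [3.140e+00 1.000e-03 1.325e+00] F [-0.5 -0.  -1.1] w 0.0238 q [-0.65 -0.08  1.74 -0.    1.48 -0.4 ]
need mm [ 0.6 -0.6  0.2] deg [ 0.1  0.1 -0.1]
tip z 0.0052 yaw 75.9 T [-0.02 -0.02 -0.04]
```

Down at hanging height. Release and withdraw.

Request:
arm_command(commands="0 0 0 0 0 0 0.6;0 0 0 0 0 0 0.6;0 0 0 0 0 0 0.6;0 0 0 0 0 0 0.6;0 0 0 0 0 0 0.6;0 0 -15 0 0 0 0.6;0 0 -20 0 0 0 0.6;0 0 -25 0 0 0 0.6;0 0 -25 0 0 0 0.6;0 0 -30 0 0 0 0.6;0 0 -30 0 0 0 0.6;0 0 0 0 0 0 0.6")

```text
time: 60.22
tool_pos: [0.3972, -0.2288, 0.2363]
ee_rot: [3.132, 0.005, 1.325]
wrist_force: [0.3, 0.1, -0.0]
width: 0.0564
```

Request:
arm_command(commands="-20 0 0 0 0 0 0.6;-25 0 0 0 0 0 0.6;-25 0 0 0 0 0 0.6;-15 0 0 0 0 0 0.6;0 0 0 0 0 0 0.6")

```text
time: 60.85
tool_pos: [0.3749, -0.3115, 0.2324]
ee_rot: [3.137, 0.001, 1.327]
wrist_force: [-0.5, 0.3, -0.6]
width: 0.0567
```

```bash
python3 b.py 20 wrist scene
```

```text
t 60.85 tcp [ 0.3749 -0.3115  0.2324] rpy [3.137e+00 1.000e-03 1.327e+00] F [-0.5  0.3 -0.6] w 0.0567 q [-0.81 -0.06  1.42  0.    1.78 -0.57]
wrist [ 0.391 -0.245  0.437] [-0.05 -0.23 -0.97]
roll_a []
spindle0 []
crank_axis [(0.91, [491.6, 70.9], [0.6004, -0.1934, 0.066])]
sleeve [(0.8, [551.2, 54.0], [0.6459, -0.1893, 0.121])]
slot_a []
driver [(0.65, [315.5, 140.1], [0.3977, -0.2285, 0.005])]
stand [(0.61, [316.3, 140.5], [0.3986, -0.2289, 0.0])]
pot []
scene [ 1.262 -0.458  0.734] [-0.66  0.45 -0.61]
roll_a [(0.64, [300.6, 200.4], [0.3257, 0.1146, 0.0]), (0.61, [309.4, 248.2], [0.5074, 0.0237, 0.0])]
spindle0 [(0.67, [310.3, 250.2], [0.5269, 0.0136, 0.012]), (0.6, [340.2, 233.6], [0.5152, 0.1072, 0.012])]
crank_axis [(0.78, [239.6, 288.7], [0.6027, -0.1991, 0.066])]
sleeve [(0.64, [253.7, 276.6], [0.6431, -0.1848, 0.121])]
slot_a [(0.55, [315.1, 265.6], [0.633, -0.0435, 0.0705]), (0.46, [390.8, 189.6], [0.5013, 0.2715, 0.0705])]
driver []
stand [(0.94, [190.1, 260.6], [0.3919, -0.2251, 0.0]), (0.69, [432.2, 280.1], [0.7488, 0.1845, 0.0])]
pot [(0.81, [389.4, 186.6], [0.4063, 0.3561, 0.0])]
```

```bash
python3 - <<'E'
from h import *
a=cv2.imread("pics/scene_20.png");t=snap("top")["img"]
cv2.imwrite("pics/fin.png",np.hstack([cv2.resize(a[140:400,90:450],(420,303)),cv2.resize(t[160:400,120:470],(380,303))]))
E
python3 -c "
from h import *
print(robot.close_job());st()"
```

```text
the job is handed in; nothing more can be done
None
the job is handed in; nothing more can be done
```

The feeder is loaded and locked, and I handed the job in at about 61 s of the 210 s. The hand-in reported no verdict. I could not view a final picture because the 16-picture limit was reached, so the last check rests on the networks' readings.

- **Roll:** I found one label roll on the desk and placed it fully down on the middle spindle. I left the green look-alike alone. My first grasp missed: a finger went into the roll's bore. I lifted clear, saw that the roll had not moved, and the second grasp held.
- **Crank:** I wound it clockwise by its sleeve to the stop, reading about 9.4 rad from the tool path and feeling it stop. A view afterwards showed the keeper's fingers over the spindles.
- **Lock screws:** The driver seated in both slots on the way straight down, with the blade tip at about 70.7 mm. I turned both until the torque rose to about 0.25 N·m. Camera measurement afterwards put both slots at about 1.6 rad.
- **Driver:** It is back in its stand at hanging height (tip 5.2 mm above the desk), and the wrist-camera reading had it within about 1 mm of the stand. The arm was clear of everything before hand-in.
- **Final readings:** The last network readings agreed with this, except that the scene camera reported no driver. I noticed no contact with any bystander, but I made no final measurement of their positions.

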